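Put the pickling crock back together

ROBOT

A 6-joint arm with a two-finger parallel gripper is mounted at the origin on the work surface. World frame = base frame: x ahead of the robot, y to its left, z up, the work surface at z = 0. Lengths are in m, angles in rad, forces in N, time in s.
With the tool pointing down it reaches from about 0.25 to 0.775 m from the base axis. Payload 4 kg.
Tool frame: the origin (TCP) lies midway between the tips of the shut fingers; the grasp point (between the pads) lies 19 mm behind it; z points along the fingers, x is the direction in which the jaws open and shut, and the axes are right-handed (so a half turn about z gives the same grasp; the last joint's range is limited). The gripper opens to 94 mm and grips with 3 to 60 N. Pads are 16 mm wide; open, the fingers measure 119 mm over their backs; the gripper's body (75 mm by 177 mm) begins 78 mm behind the grasp point.
Start: joints at [-1.286, 0.087, 1.371, -0, 1.684, -0.103], TCP at [0.208, -0.509, 0.17] pointing down, gripper open.
Joint ranges: [-3.1, 3.1], [-0.76, 2.03], [0.27, 2.55], [-1.08, 4.22], [0.17, 2.65], [-2.57, 2.57]. Speed limits (rad/s): [2.79, 2.79, 3.14, 3.14, 3.14, 3.14].

INTERFACE

Orientations are given as [roll, pitch, yaw] about the fixed x, y, z axes, in that order (R = Rz(yaw) Ry(pitch) Rx(roll)).
In Python, from bench import robot, eyes, close_job gives the robot as it stands.
- The arm moves only by the shell command python3 -m jog 'ROWS'. ROWS is JSON, a list of rows, each a list of 3 entries, a list of its own where there are three numbers: the turn, a rotation vector about the tool's x, y, z in degrees, then the shift along the tool's x, y, z in mm, then the closure, from -1 (fully open) to 1 (shut). In form: [[[wx, wy, wz], [x, y, z], claw], ...]. A call has 1 to 5 rows; each row is the pose to reach, as a shift and turn from the pose commanded when the call began, along the tool's axes at that moment; what a row does not reach only later rows make up. A row lasts 1/10 s, in which the tool goes at most 50 mm and 8.59 degrees, less where a joint would pass 70% of its speed; a pose out of reach is approached as far as the arm can. A call with a gripper value outside its range is refused whole. The fingers move at their own pace and stop on an object; the grip force is fixed at half the most. Time passes only in rows, so rows that repeat a pose let the fingers close. It gives the time, the measured TCP pose, the force and the opening at its end, in the units of the state.
- robot.get_obs(): the state, without advancing time (a new reading comes with each control period).
- eyes.snapshot(name): name is "scene" or "side" or "wrist"; returns (picture, depth): 420x560x3 uint8, red, green, blue; 420x560 float32, m along the optical axis (not along the pixel's ray), 0 where there is no reading.
- eyes.camera_params(name): a dict with "mtx" (3x3 intrinsics, pixels), "k1" (the pictures are not rectified: a ray, as slopes to the right and down, at radius r is drawn at 1 + k1 r^2 times it, then the intrinsics apply), "world_to_cam" (4x4, takes a point from world to camera coordinates). Camera axes: x right, y up, looking along -z (the intrinsics and any distortion apply to the point x, -y, -z); pixel columns grow to the right and rows downward; lengths in m; the calibration is good to about 2 mm. A picture is of the moment at which its call begins: read the wrist's pose just before it. camera_params takes no time and is no camera call; for the wrist camera it gives the pose at the moment of the call.
- close_job(): hands the job in, once; it reports no verdict.
The state is a dict: "time": time; "joint_positions": joint angles; "qvel": joint speeds; "joint_torque": joint torques, N m; "tool_pos": TCP position; "ee_rot": TCP orientation; "wrist_force": force on the tool from outside, world axes, zero at the start; "wrist_torque": the same for the moment, N m; "width": finger opening in m.
Only numpy, scipy, OpenCV 4.12 (cv2) and the standard library are available. Lean on these libraries where they do the work, as an engineer would, in place of code of your own. Each camera call takes 0.05 s, during which the arm holds its last target. There are 200 camera calls.

TASK

Put the blue pickling crock back together after the wash: lift the steel basket straight up out of its drying cradle without letting it tip over, stand it in the middle of the blue crock (not the brown clay one), stand the red-handled press in the basket, put the cream lid centred on the crock, and last lay the black iron ring over the lid's knob. Keep to that order, set everything down gently without letting it fall, leave all of it upright and flat, and do not disturb the turquoise cup or the white jar.

Things in the scene. Friction and masses are not known exactly. Their poses are not given: they have to be found in the camera images.
- crock_blue: Target crock, glossy dark blue, heavy and fixed where it stands. Round, open at the top: outside diameter 148 mm, inside diameter 132 mm, height 95 mm, inner floor 12 mm above its underside. Origin: centre of its underside; z up.
- crock_clay: The wrong crock: same shape and size as the blue one, but brown clay; fixed. It stays empty. Origin: centre of its underside; z up.
- cradle: Fixed drying cradle holding the basket: reddish wooden base 90 x 120 mm (x, y), 10 mm thick; two black metal uprights, 6 mm thick (y), 26 mm wide (x), 100 mm tall, at y = -40 and +40 mm. Each has a slot 9 mm wide and 18 mm deep, open at the top, in which a basket pin lies. Origin: centre of the base's underside; z up; pins along y.
- basket: Open round steel basket: outside diameter 64, height 80, wall 3, floor 4 mm thick, 150 g. Brass pins 6 mm thick stick out along its +y and -y, 55 mm above its underside, to 47 mm from the axis. By them it hangs in the cradle, underside 30 mm above the table, and swings freely about y; grip it across its x diameter near the rim; lift 20 mm to clear the slots. Origin: centre of underside; z up.
- press: Wooden press standing upright: round pale wooden foot 38 mm across and 22 mm high, then a straight red handle 18 mm across, 115 mm tall in all, about 90 g. It sticks up out of the basket when placed and fits under the lid's dome. Origin: centre of its underside; z up.
- lid: Cream hat-shaped ceramic lid, brim down: flat brim 164 mm across, 8 thick; hollow dome 104 across (inside 86, 45 high), flat top 53 above the underside; on it an upright blue round knob 22 across, 40 high (top 93 above the underside). About 400 g. The brim rests loosely on the crock's rim. Origin: centre of underside; z up.
- ring: Black cast iron ring weight lying flat: outside diameter 64 mm, hole 40 mm, height 30 mm, about 400 g (somewhat more or less). It goes over the lid's knob and rests on the flat top of the dome. Origin: centre of its underside; z up.
- cup: Turquoise open ceramic cup, 72 mm across the rim, 80 mm tall, loose; a bystander to leave alone. Origin: centre of its underside.
- jar: White ceramic jar with a pale wooden cap, 60 mm across, 85 mm tall, loose; a bystander to leave alone. Origin: centre of its underside.
Mind the look-alikes: they are no part of the job. There is more than one size of the crock_blue; the job needs the larger.

How it is judged:
On the way, in this order (a step that is already met when the one before it is completed fails the run):
1. the basket stands in the middle of the blue crock, let go (horizontal distance between basket and crock_blue below 0.015 m and z of basket in the frame of crock_blue between 0.007 and 0.017 m and angle between basket's own z axis and vertical below 0.1 rad and contact force between the fingers and basket below 0.1 N and linear speed of basket below 0.02 m/s), for 0.2 s.
2. the press stands in the basket, let go (horizontal distance between press and basket below 0.013 m and z of press in the frame of basket between -0.001 and 0.009 m and angle between press's own z axis and vertical below 0.1 rad and contact force between the fingers and press below 0.1 N and linear speed of press below 0.02 m/s), for 0.2 s.
3. the lid lies centred on the blue crock, let go (horizontal distance between lid and crock_blue below 0.01 m and z of lid in the frame of crock_blue between 0.09 and 0.1 m and angle between lid's own z axis and vertical below 0.1 rad and contact force between the fingers and lid below 0.1 N and linear speed of lid below 0.02 m/s), for 0.2 s.
4. the ring lies round the lid's knob, let go (horizontal distance between ring and lid below 0.012 m and z of ring in the frame of lid between 0.048 and 0.058 m and angle between ring's own z axis and vertical below 0.1 rad and contact force between the fingers and ring below 0.1 N and linear speed of ring below 0.02 m/s), for 0.2 s.
At the end, for the whole second after the job is handed in: Basket on the blue crock's floor within 15 mm of its axis; press on the basket's floor within 13 mm of its axis; lid on the crock's rim within 10 mm; ring on the lid's dome round the knob within 12 mm; heights within 5 mm, tilts under 0.1 rad; all let go and at rest (all of step 1 and all of step 2 and all of step 3 and all of step 4); the robot touches nothing.
It fails at once if the basket is tipped by more than about 35 degrees (angle between basket's own z axis and vertical above 0.6 rad).
It fails at once if the basket, press, lid or ring is let fall (moves faster than 0.6 m/s while no finger touches it, as after a fall of about 2 cm) ((linear speed of basket above 0.6 m/s and contact force between the fingers and basket below 0.1 N) or (linear speed of press above 0.6 m/s and contact force between the fingers and press below 0.1 N) or (linear speed of lid above 0.6 m/s and contact force between the fingers and lid below 0.1 N) or (linear speed of ring above 0.6 m/s and contact force between the fingers and ring below 0.1 N)).
It fails at once if the cup or the jar is shifted by more than 20 mm or tipped over (distance of any of cup, jar from where it was at the start of the episode above 0.02 m or angle between any of cup, jar's own z axis and vertical above 0.4 rad).
It also fails if it takes over 134 s, if anything falls off the work surface, if the arm or the gripper's body presses on something with over 40 N, if the wrist force passes 120 N, or if a joint passes its speed limit or range.

## Working session

There is one attempt and no reset: what is moved stays moved. The work goes in short steps, Python scripts to look and compute and a shell command to move; the robot and the scene stay as the last step left them, time stands still between calls to the robot, and variables do not carry over. Pictures are saved under pics/ and viewed, about 12 in all and at most 16, crops included, and the job is handed in when it is done.

```bash
mkdir -p pics; ls; cat > h.py <<'E'
import numpy as np, cv2
from bench import robot, eyes
from scipy.spatial.transform import Rotation as R
def snap(n):
    p=eyes.camera_params(n); im,d=eyes.snapshot(n); return im,d,p
def cloud(d,p):
    v,u=np.mgrid[0:d.shape[0],0:d.shape[1]]
    K=np.array(p["mtx"]); x=(u-K[0,2])/K[0,0]; y=(v-K[1,2])/K[1,1]
    a,b=x.copy(),y.copy()
    for _ in range(8):
        f=1+p["k1"]*(a*a+b*b); a=x/f;b=y/f
    c=np.stack([a*d,-b*d,-d,np.ones_like(d)],-1)
    w=c@np.linalg.inv(np.array(p["world_to_cam"])).T
    w=w[...,:3]; w[d<=0]=np.nan
    return w
def save(im,n): cv2.imwrite("pics/"+n+".png",im[...,::-1])
def st():
    o=robot.get_obs(); print({k:np.round(o[k],4).tolist() for k in("time","joint_positions","tool_pos","ee_rot","wrist_force","width")}); return o
def circ(P):
    A=np.c_[2*P[:,0],2*P[:,1],np.ones(len(P))]; s=np.linalg.lstsq(A,(P[:,:2]**2).sum(1),rcond=None)[0]
    return s[:2],np.sqrt(s[2]+s[0]**2+s[1]**2)
def rows(p,yaw=None,o=None):
    "tool-frame shift mm to world point p"
    o=o or robot.get_obs(); M=R.from_euler('xyz',o["ee_rot"])
    return np.round(M.inv().apply(np.array(p)-o["tool_pos"])*1000,1)
E
python3 - <<'E'
from h import *
st()
for n in("scene","side"):
    im,d,p=snap(n); save(im,n); np.savez(n,im=im,w=cloud(d,p))
    print(n,np.linalg.inv(p["world_to_cam"])[:3,3],p["k1"])
E
```

```text
pics
{'time': 0.0, 'joint_positions': [-1.2861, 0.0879, 1.3722, -0.0, 1.6836, -0.1031], 'tool_pos': [0.2078, -0.5086, 0.1689], 'ee_rot': [-3.1414, 0.0021, -1.183], 'wrist_force': [0.0045, 0.2731, 0.6446], 'width': 0.0943}
scene [1.29025696 0.48574873 0.7092092 ] 0.028126444641684647
side [ 0.47646254 -0.69376713  0.80934726] -0.01203276542304325
```

View pics/scene.png

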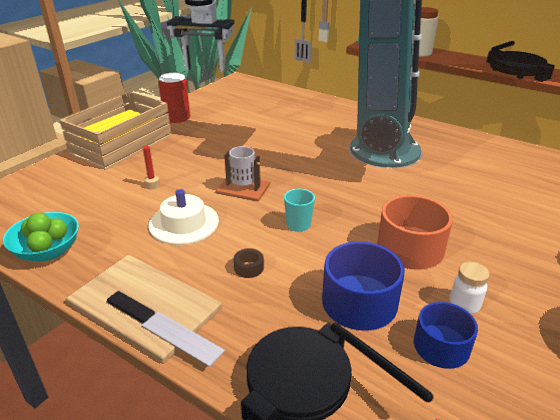

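View pics/side.png

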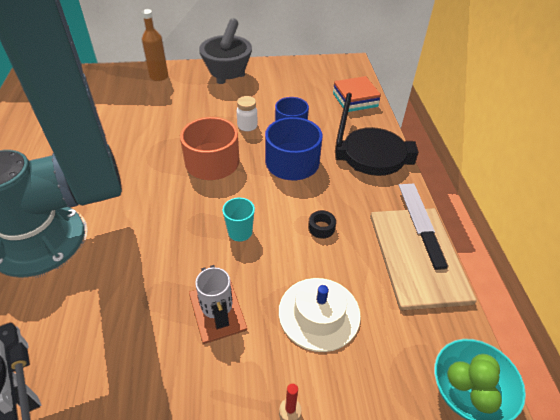

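```bash
python3 - <<'E'
from h import *
S=np.load("scene.npz");D=np.load("side.npz")
W={'scene':S['w'],'side':D['w']}
seeds={'crock':((363,315),(293,165)),'clay':((414,255),(210,165)),'lid':((183,222),(320,320)),'press':((149,160),(292,395)),'ring':((235,265),(311,226)),'cup':((299,218),(239,228)),'jar':((468,295),(247,118)),'basket':((240,170),(213,302))}
for k,(a,b) in seeds.items():
    print(k,np.round(W['scene'][a[1],a[0]],3),np.round(W['side'][b[1],b[0]],3))
def fit(n,box,zr,r,tag):
    u0,v0,u1,v1=box; P=W[n][v0:v1,u0:u1].reshape(-1,3); P=P[~np.isnan(P[:,0])]
    P=P[(P[:,2]>zr[0])&(P[:,2]<zr[1])]
    if len(P)<8: print(tag,n,'few');return
    from scipy.optimize import least_squares
    f=lambda s:np.hypot(P[:,0]-s[0],P[:,1]-s[1])-r
    c0,_=circ(P)
    s=least_squares(f,P[:,:2].mean(0),loss='soft_l1',f_scale=.003)
    print(tag,n,len(P),'fitr',np.round(s.x,4),'rms',np.round(np.sqrt((s.fun**2).mean()),4),'free',np.round(c0,4),np.round(circ(P)[1],4))
for n,b in(('scene',(318,238,408,330)),('side',(262,115,326,180))): fit(n,b,(.091,.1),.070,'crock')
for n,b in(('scene',(375,195,455,268)),('side',(178,115,242,180))): fit(n,b,(.091,.1),.070,'clay')
for n,b in(('scene',(145,185,222,245)),('side',(275,275,365,352))):
    fit(n,b,(.049,.057),.026,'lidtop'); fit(n,b,(.088,.097),.0055,'knob'); fit(n,b,(.006,.0095),.067,'brim')
for n,b in(('scene',(140,140,162,190)),('side',(280,380,305,420))): fit(n,b,(.03,.11),.009,'press')
for n,b in(('scene',(230,245,268,278)),('side',(305,208,340,240))): fit(n,b,(.0275,.033),.026,'ring')
for n,b in(('scene',(280,185,318,235)),('side',(220,195,258,245))): fit(n,b,(.075,.084),.035,'cup')
for n,b in(('scene',(450,260,490,312)),('side',(232,92,262,133))): fit(n,b,(.05,.084),.03,'jar')
for n,b in(('scene',(222,145,265,190)),('side',(195,262,235,330))): fit(n,b,(.106,.113),.0305,'basket'); fit(n,b,(.095,.104),.032,'bw')
# cradle base
for n,b in(('scene',(215,140,275,200)),('side',(188,262,247,342))):
    P=W[n][b[1]:b[3],b[0]:b[2]].reshape(-1,3);P=P[~np.isnan(P[:,0])];Q=P[(P[:,2]>.006)&(P[:,2]<.0125)]
    print('cradle',n,len(Q),cv2.minAreaRect((Q[:,:2]*1000).astype(np.float32)))
    U=P[(P[:,2]>.09)&(P[:,2]<.103)];print(np.round(U[::max(1,len(U)//12)],3).tolist())
E
```

```text
crock [0.682 0.258 0.04 ] [0.608 0.147 0.054]
clay [0.467 0.27  0.036] [0.4   0.165 0.052]
lid [ 0.653 -0.207  0.039] [ 0.608 -0.287  0.054]
press [ 0.539 -0.424  0.078] [ 0.535 -0.441  0.111]
ring [ 0.687 -0.032  0.02 ] [ 0.629 -0.036  0.029]
cup [0.495 0.005 0.041] [ 0.465 -0.051  0.056]
jar [0.53  0.399 0.043] [0.503 0.363 0.048]
basket [ 0.441 -0.206  0.073] [ 0.413 -0.26   0.1  ]
crock scene 774 fitr [0.6185 0.2229] rms 0.0026 free [0.6184 0.2229] 0.0696
crock side 458 fitr [0.6155 0.2186] rms 0.0028 free [0.6155 0.2188] 0.0697
clay scene 634 fitr [0.4053 0.2408] rms 0.0404 free [0.4476 0.2445] 0.0887
clay side 454 fitr [0.3995 0.2369] rms 0.0027 free [0.3995 0.237 ] 0.0697
lidtop scene 719 fitr [ 0.62   -0.2386] rms 0.014 free [ 0.6188 -0.2395] 0.0363
knob scene 48 fitr [ 0.6186 -0.2392] rms 0.0035 free [ 0.6177 -0.2402] 0.0081
brim scene 849 fitr [ 0.6168 -0.243 ] rms 0.0221 free [ 0.5936 -0.2674] 0.0916
lidtop side 1640 fitr [ 0.6159 -0.2457] rms 0.0141 free [ 0.6161 -0.2446] 0.037
knob side 99 fitr [ 0.6158 -0.2462] rms 0.0031 free [ 0.6161 -0.2455] 0.0078
brim side 1590 fit
[... 1140 characters left out ...]
245, 0.1], [0.398, -0.247, 0.095], [0.41, -0.247, 0.097], [0.417, -0.248, 0.098], [0.387, -0.21, 0.093], [0.399, -0.179, 0.099], [0.436, -0.204, 0.102], [0.444, -0.207, 0.103], [0.445, -0.223, 0.095], [0.412, -0.176, 0.095], [0.416, -0.18, 0.092], [0.437, -0.195, 0.092]]
cradle side 1163 ((412.34710693359375, -223.35110473632812), (90.132080078125, 120.06539154052734), 14.63093090057373)
[[0.409, -0.179, 0.101], [0.42, -0.194, 0.102], [0.414, -0.193, 0.093], [0.43, -0.199, 0.098], [0.39, -0.206, 0.101], [0.387, -0.208, 0.091], [0.438, -0.241, 0.099], [0.429, -0.251, 0.103], [0.422, -0.253, 0.101], [0.433, -0.257, 0.102], [0.414, -0.254, 0.092], [0.431, -0.261, 0.096], [0.417, -0.266, 0.091]]
```

```bash
python3 -m jog '[[[0,0,-8.2],[-19,-30,-5],-1],[[0,0,-16.5],[-38,-60,-10],-1],[[0,0,-24.8],[-57,-90,-15],-1],[[0,0,-33],[-76,-120,-20],-1],[[0,0,-41.3],[-94.6,-149.4,-25],-1]]'
python3 -m jog '[[[0,0,-8.2],[5.5,-35,-5],-1],[[0,0,-16.5],[11,-70,-10],-1],[[0,0,-24.8],[16.5,-105,-15],-1],[[0,0,-33],[22,-140,-20],-1],[[0,0,-41.3],[27.5,-174.6,-25],-1]]'
python3 -m jog '[[[0,0,0],[0,0,0],-1],[[0,0,0],[0,0,0],-1]]'
python3 - <<'E'
from h import *
st(); im,d,p=snap("wrist"); save(im,"w1"); np.savez("w1",im=im,w=cloud(d,p)); st()
E
```

```text
time: 0.6
tool_pos: [0.311, -0.3636, 0.1947]
ee_rot: [-3.141, 0.001, -0.456]
wrist_force: [-0.5, 0.3, -0.2]
width: 0.0942
time: 1.1
tool_pos: [0.4134, -0.2196, 0.2198]
ee_rot: [-3.141, 0.0, 0.265]
wrist_force: [-0.4, -0.2, 0.2]
width: 0.0941
time: 1.3
tool_pos: [0.413, -0.2207, 0.2197]
ee_rot: [3.142, 0.001, 0.259]
wrist_force: [0.0, -0.2, -0.5]
width: 0.0939
{'time': 1.3, 'joint_positions': [-0.6114, -0.0998, 1.4593, -0.0007, 1.7827, -0.8706], 'tool_pos': [0.413, -0.2207, 0.2197], 'ee_rot': [3.1415, 0.0009, 0.259], 'wrist_force': [0.0268, -0.1591, -0.5387], 'width': 0.0939}
{'time': 1.35, 'joint_positions': [-0.6129, -0.0997, 1.4595, -0.0007, 1.7827, -0.8707], 'tool_pos': [0.4126, -0.2213, 0.2195], 'ee_rot': [-3.1414, 0.0011, 0.2576], 'wrist_force': [0.1015, -0.422, 0.4541], 'width': 0.0941}
```

View pics/w1.png

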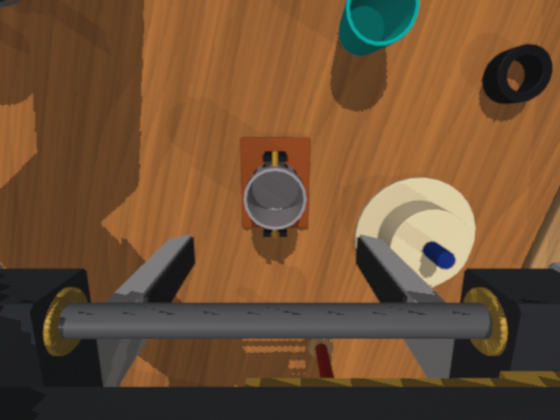

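Wrist view: basket rim at about (275,197), midway between the fingers (mid column ≈277), with cradle, pins, cup (380,20), ring (518,75), lid (415,235) visible. I'll measure these from the wrist cloud.

```bash
cat >> h.py <<'E'
from scipy.optimize import least_squares
def fit(w,box,zr,r,tag,near=None):
    u0,v0,u1,v1=box; P=w[v0:v1,u0:u1].reshape(-1,3); P=P[~np.isnan(P[:,0])]
    P=P[(P[:,2]>zr[0])&(P[:,2]<zr[1])]
    if near is not None: P=P[np.hypot(*(P[:,:2]-near[:2]).T)<near[2]]
    if len(P)<8: print(tag,'few',len(P));return
    s=least_squares(lambda s:np.hypot(P[:,0]-s[0],P[:,1]-s[1])-r,P[:,:2].mean(0),loss='soft_l1',f_scale=.003)
    print(tag,len(P),np.round(s.x,4),'rms',np.round(np.sqrt((s.fun**2).mean()),4),'free',np.round(circ(P)[0],4),np.round(circ(P)[1],4)); return s.x
E
python3 - <<'E'
from h import *
w=np.load("w1.npz")['w']
B=(0,0,560,240)
fit(w,B,(.106,.114),.0305,'basket',(.413,-.221,.045))
fit(w,B,(.026,.034),.026,'ring',(.658,-.019,.05))
fit(w,B,(.075,.084),.035,'cup',(.466,-.015,.05))
P=w[130:240,235:315].reshape(-1,3);P=P[~np.isnan(P[:,0])];Q=P[(P[:,2]>.006)&(P[:,2]<.0135)]
print(cv2.minAreaRect((Q[:,:2]*1000).astype(np.float32)))
for x in (.04,-.04):
  c=np.array([.413,-.221])+x*np.array([-.255,.967]); U=P[(P[:,2]>.06)&(np.hypot(*(P[:,:2]-c).T)<.014)]; print(len(U),U.mean(0),U[:,2].max())
E
```

```text
basket 614 [ 0.414  -0.2211] rms 0.001 free [ 0.414  -0.2211] 0.0301
ring 1689 [ 0.6577 -0.0206] rms 0.0035 free [ 0.6579 -0.0204] 0.0263
cup 648 [ 0.4665 -0.0141] rms 0.0016 free [ 0.4673 -0.0164] 0.0332
((414.22735595703125, -221.67405700683594), (90.48260498046875, 118.36578369140625), 14.827576637268066)
352 [ 0.4042869  -0.18560597  0.09320002] 0.11142579598124946
395 [ 0.42227302 -0.25407242  0.0932072 ] 0.11192893456862685
```

```bash
python3 -m jog '[[[0,0,0],[1,0,35],-1],[[0,0,0],[1,0,70],-1],[[0,0,0],[1,0,100],-1],[[0,0,0],[1,0,125],-1],[[0,0,0],[1,0,137],-1]]'
python3 -m jog '[[[0,0,0],[0,0,0],-0.3],[[0,0,0],[0,0,0],-0.3],[[0,0,0],[0,0,0],0],[[0,0,0],[0,0,0],0.5],[[0,0,0],[0,0,0],1]]'
python3 -m jog '[[[0,0,0],[0,0,0],1],[[0,0,0],[0,0,0],1],[[0,0,0],[0,0,0],1],[[0,0,0],[0,0,0],1],[[0,0,0],[0,0,0],1]]'
```

```text
time: 1.85
tool_pos: [0.4114, -0.2209, 0.0798]
ee_rot: [-3.138, 0.004, 0.255]
wrist_force: [-0.6, 0.2, 0.0]
width: 0.0939
time: 2.35
tool_pos: [0.4146, -0.2212, 0.0842]
ee_rot: [3.14, -0.001, 0.259]
wrist_force: [-0.3, 0.1, 0.5]
width: 0.0573
time: 2.85
tool_pos: [0.4139, -0.2208, 0.083]
ee_rot: [3.142, 0.0, 0.259]
wrist_force: [0.2, 0.2, -0.3]
width: 0.0175
```

```bash
python3 - <<'E'
from h import *
st(); im,d,p=snap("wrist"); a=im; b,d2,p2=snap("side"); c,d3,p3=snap("scene")
save(np.hstack([im[120:,130:430],cv2.resize(b[230:360,150:290],(300,300))]),"c1"); st()
E
```

```text
{'time': 2.85, 'joint_positions': [-0.6109, -0.0597, 1.693, -0.0001, 1.5083, -0.8696], 'tool_pos': [0.4139, -0.2208, 0.083], 'ee_rot': [3.1416, 0.0001, 0.2587], 'wrist_force': [0.2292, 0.1593, -0.2595], 'width': 0.0175}
{'time': 3.0, 'joint_positions': [-0.6109, -0.0597, 1.693, -0.0001, 1.5083, -0.8696], 'tool_pos': [0.4139, -0.2208, 0.083], 'ee_rot': [3.1416, 0.0001, 0.2587], 'wrist_force': [0.0463, 0.1278, -0.9036], 'width': 0.0055}
```

View pics/c1.png

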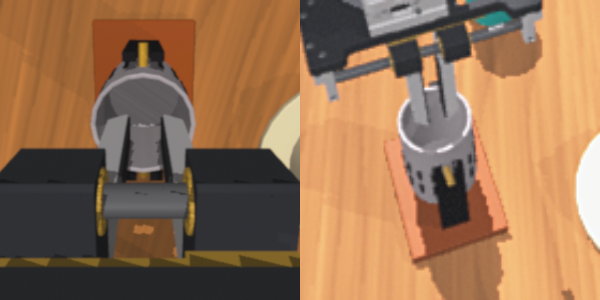

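```bash
python3 - <<'E'
from h import *
b,d,p=snap("side"); w=cloud(d,p); c,d3,p3=snap("scene"); w3=cloud(d3,p3)
st()
for W in(w,w3):
    P=W.reshape(-1,3);P=P[~np.isnan(P[:,0])];P=P[np.hypot(P[:,0]-.4135,P[:,1]+.221)<.05]
    M=np.array([[np.cos(.259),np.sin(.259)],[-np.sin(.259),np.cos(.259)]])
    q=(P[:,:2]-[.4135,-.221])@M.T
    for lo in range(60,160,10):
        m=(P[:,2]*1000>=lo)&(P[:,2]*1000<lo+10); 
        if m.sum(): print(lo,m.sum(),np.round(np.percentile(q[m]*1000,[2,50,98],axis=0)).tolist())
save(cv2.resize(c[120:220,190:310],(720,600),interpolation=cv2.INTER_CUBIC),"c2")
E
```

```text
{'time': 3.1, 'joint_positions': [-0.611, -0.0597, 1.693, -0.0001, 1.5083, -0.8696], 'tool_pos': [0.4139, -0.2208, 0.0831], 'ee_rot': [3.1415, 0.0001, 0.2587], 'wrist_force': [-0.2433, 0.1676, 0.1108], 'width': 0.0012}
60 141 [[-31.0, -45.0], [-5.0, -19.0], [25.0, 28.0]]
70 156 [[-32.0, -44.0], [-7.0, -18.0], [28.0, 27.0]]
80 174 [[-32.0, -48.0], [-3.0, -27.0], [27.0, 27.0]]
90 193 [[-31.0, -44.0], [-4.0, -27.0], [27.0, 31.0]]
100 207 [[-32.0, -42.0], [-5.0, -21.0], [28.0, 38.0]]
110 74 [[-32.0, -32.0], [-9.0, -13.0], [29.0, 26.0]]
120 33 [[-11.0, -12.0], [3.0, -10.0], [13.0, 0.0]]
130 51 [[-15.0, -12.0], [-4.0, -10.0], [13.0, 4.0]]
140 51 [[-15.0, -12.0], [2.0, -11.0], [14.0, 4.0]]
150 55 [[-15.0, -11.0], [2.0, -10.0], [14.0, 5.0]]
60 118 [[-8.0, -42.0], [20.0, 14.0], [33.0, 44.0]]
70 127 [[-29.0, -39.0], [21.0, 9.0], [33.0, 45.0]]
80 175 [[-30.0, -39.0], [11.0, 3.0], [32.0, 45.0]]
90 200 [[-30.0, -40.0], [4.0, 3.0], [33.0, 44.0]]
100 149 [[-30.0, -28.0], [13.0, 8.0], [32.0, 33.0]]
110 9 [[3.0, -15.0], [19.0, 3.0], [32.0, 30.0]]
120 29 [[-9.0, -8.0], [10.0, 9.0], [15.0, 12.0]]
130 40 [[-12.0, -7.0], [12.0, 8.0], [18.0, 11.0]]
140 43 [[-12.0, -7.0], [12.0, 7.0], [17.0, 11.0]]
150 39 [[-6.0, -9.0], [12.0, 5.0], [18.0, 12.0]]
```

View pics/c2.png

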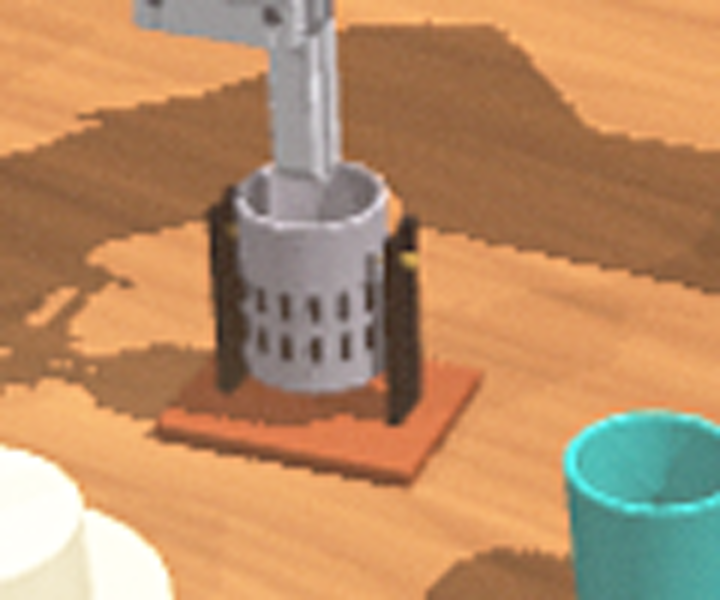

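```bash
python3 -m jog '[[[0,0,0],[0,0,-12],1],[[0,0,0],[0,0,-24],1],[[0,0,0],[0,0,-36],1],[[0,0,0],[0,0,-48],1],[[0,0,0],[0,0,-55],1]]'
python3 -m jog '[[[0,0,0],[0,0,0],-1],[[0,0,0],[0,0,0],-1],[[0,0,0],[0,0,0],-1],[[0,0,0],[0,0,0],-1],[[0,0,0],[0,0,0],-1]]'
python3 -m jog '[[[0,0,0],[0,0,0],-1],[[0,0,0],[0,0,0],-1],[[0,0,0],[0,0,0],-1]]'
python3 - <<'E'
from h import *
st(); im,d,p=snap("wrist"); w=cloud(d,p); fit(w,(0,0,560,420),(.106,.114),.0305,'basket',(.413,-.221,.045))
b,_,_=snap("side")
save(np.hstack([im[120:,130:430],cv2.resize(b[230:360,150:290],(300,300))]),"c3")
E
```

```text
time: 3.6
tool_pos: [0.4147, -0.2213, 0.1403]
ee_rot: [3.139, -0.002, 0.259]
wrist_force: [0.6, 0.3, 0.3]
width: 0.0008
time: 4.1
tool_pos: [0.4137, -0.2206, 0.1375]
ee_rot: [-3.141, 0.001, 0.259]
wrist_force: [-0.1, -0.0, 1.2]
width: 0.0369
time: 4.4
tool_pos: [0.4139, -0.2209, 0.1381]
ee_rot: [3.142, 0.0, 0.259]
wrist_force: [-0.2, -0.8, -0.7]
width: 0.061
{'time': 4.4, 'joint_positions': [-0.611, -0.0857, 1.607, -0.0001, 1.6203, -0.8696], 'tool_pos': [0.4139, -0.2209, 0.1381], 'ee_rot': [3.1415, 0.0001, 0.2586], 'wrist_force': [-0.1801, -0.8328, -0.7014], 'width': 0.061}
basket 1074 [ 0.4138 -0.221 ] rms 0.001 free [ 0.4138 -0.221 ] 0.0301
```

View pics/c3.png

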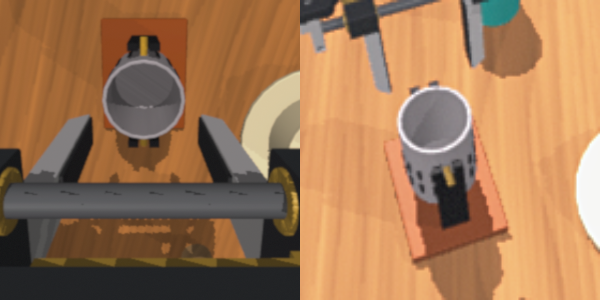

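```bash
python3 -m jog '[[[0,0,0],[0,0,0],-1],[[0,0,0],[0,0,0],-1],[[0,0,0],[0,0,0],-1],[[0,0,0],[0,0,0],-1]]'
python3 -m jog '[[[0,0,0],[0,0,15],-1],[[0,0,0],[0,0,30],-1],[[0,0,0],[0,0,45],-1],[[0,0,0],[0,0,58],-1],[[0,0,0],[0,0,66],-1]]'
python3 -m jog '[[[0,0,0],[0,0,0],-0.4],[[0,0,0],[0,0,0],-0.4],[[0,0,0],[0,0,0],-0.4],[[0,0,0],[0,0,0],-0.4],[[0,0,0],[0,0,0],-0.4]]'
python3 -m jog '[[[0,0,0],[0,0,0],-0.32],[[0,0,0],[0,0,0],-0.32],[[0,0,0],[0,0,0],-0.32]]'
python3 - <<'E'
from h import *
st(); im,d,p=snap("wrist")
b,_,_=snap("scene"); c,_,_=snap("side")
save(np.hstack([im[120:,130:430],cv2.resize(b[120:220,190:290],(300,300)),]),"c4")
E
```

```text
time: 4.9
tool_pos: [0.4139, -0.2208, 0.1381]
ee_rot: [3.142, 0.0, 0.259]
wrist_force: [0.0, -0.1, 0.6]
width: 0.0939
time: 5.4
tool_pos: [0.4134, -0.2205, 0.0708]
ee_rot: [-3.141, 0.001, 0.259]
wrist_force: [-0.2, -0.1, 0.3]
width: 0.0942
time: 5.9
tool_pos: [0.4143, -0.2211, 0.0727]
ee_rot: [3.141, -0.001, 0.259]
wrist_force: [-0.1, 0.4, -0.3]
width: 0.066
time: 6.2
tool_pos: [0.4136, -0.2212, 0.0724]
ee_rot: [3.141, 0.001, 0.259]
wrist_force: [-2.4, -0.5, 2.3]
width: 0.0625
{'time': 6.2, 'joint_positions': [-0.6112, -0.0531, 1.7085, -0.001, 1.4863, -0.8696], 'tool_pos': [0.4136, -0.2212, 0.0724], 'ee_rot': [3.141, 0.0008, 0.2585], 'wrist_force': [-2.3585, -0.4811, 2.2505], 'width': 0.0625}
```

View pics/c4.png

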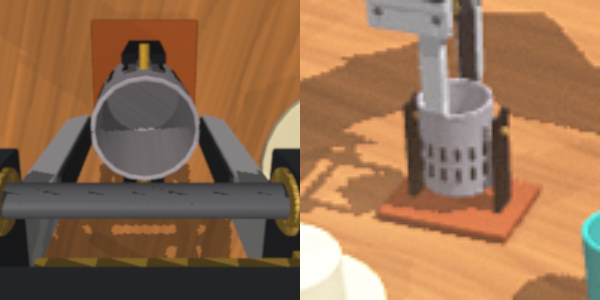

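```bash
python3 -m jog '[[[0,0,0],[0,0,0],-0.28],[[0,0,0],[0,0,0],-0.28],[[0,0,0],[0,0,0],-0.28]]'; python3 -m jog '[[[0,0,0],[0,0,0],-0.2],[[0,0,0],[0,0,0],-0.2],[[0,0,0],[0,0,0],-0.2]]'
```

```text
time: 6.65
tool_pos: [0.4137, -0.2211, 0.0723]
ee_rot: [3.141, 0.001, 0.259]
wrist_force: [-4.2, -2.0, 4.6]
width: 0.0612
time: 6.95
tool_pos: [0.4138, -0.2211, 0.0723]
ee_rot: [3.141, 0.0, 0.259]
wrist_force: [-4.5, -0.8, 5.0]
width: 0.0608
```

```bash
python3 -m jog '[[[0,0,0],[0,0,0],0.2],[[0,0,0],[0,0,0],0.2],[[0,0,0],[0,0,0],0.2]]'; python3 -m jog '[[[0,0,0],[0,0,-2],0.2],[[0,0,0],[0,0,-4],0.2],[[0,0,0],[0,0,-6],0.2],[[0,0,0],[0,0,-8],0.2],[[0,0,0],[0,0,-8],0.2]]'
python3 - <<'E'
from h import *
st(); im,d,p=snap("wrist"); w=cloud(d,p); fit(w,(0,0,560,420),(.110,.124),.0305,'basket',(.413,-.221,.045))
P=w.reshape(-1,3);P=P[np.hypot(P[:,0]-.414,P[:,1]+.221)<.034];print(np.nanpercentile(P[:,2],[50,90,98]))
E
```

```text
time: 7.25
tool_pos: [0.4138, -0.2211, 0.0723]
ee_rot: [3.141, 0.0, 0.259]
wrist_force: [-4.2, -1.0, 5.9]
width: 0.061
time: 7.75
tool_pos: [0.4143, -0.2208, 0.0803]
ee_rot: [3.141, -0.001, 0.259]
wrist_force: [-0.3, -0.6, -2.2]
width: 0.061
{'time': 7.75, 'joint_positions': [-0.6108, -0.0579, 1.697, 0.0004, 1.5019, -0.8696], 'tool_pos': [0.4143, -0.2208, 0.0803], 'ee_rot': [3.1414, -0.0008, 0.2588], 'wrist_force': [-0.3385, -0.6055, -2.198], 'width': 0.061}
basket 2632 [ 0.4153 -0.22  ] rms 0.0016 free [ 0.4152 -0.22  ] 0.0304
[0.22960994 0.25083912 0.25261388]
```

```bash
python3 -m jog '[[[0,0,0],[0,0,-4],0.2],[[0,0,0],[0,0,-10],0.2],[[0,0,0],[0,0,-20],0.2],[[0,0,0],[0,0,-35],0.2],[[0,0,0],[0,0,-50],0.2]]'; python3 -m jog '[[[0,0,0],[0,0,-20],0.2],[[0,0,0],[0,0,-40],0.2],[[0,0,0],[0,0,-55],0.2],[[0,0,0],[0,0,-65],0.2],[[0,0,0],[0,0,-65],0.2]]'
python3 - <<'E'
from h import *
st(); b,_,_=snap("scene"); c,_,_=snap("side")
save(np.hstack([cv2.resize(b[60:220,170:330],(400,400)),cv2.resize(c[180:360,130:310],(400,400))]),"c5")
E
```

```text
time: 8.3
tool_pos: [0.4141, -0.2209, 0.1314]
ee_rot: [3.141, -0.0, 0.259]
wrist_force: [-0.1, -0.8, -0.7]
width: 0.061
time: 8.8
tool_pos: [0.4147, -0.2214, 0.197]
ee_rot: [3.139, -0.002, 0.259]
wrist_force: [-0.0, 0.6, -0.9]
width: 0.0612
{'time': 8.8, 'joint_positions': [-0.6109, -0.0987, 1.5028, -0.0, 1.734, -0.8696], 'tool_pos': [0.4147, -0.2214, 0.197], 'ee_rot': [3.1389, -0.0023, 0.2587], 'wrist_force': [-0.0342, 0.5638, -0.8776], 'width': 0.0612}
```

View pics/c5.png

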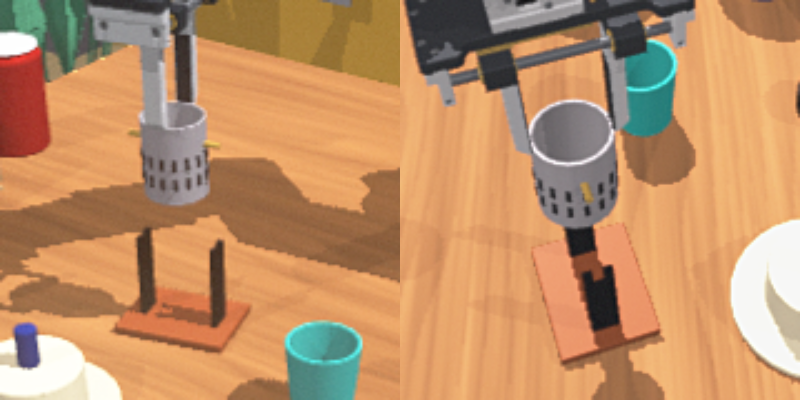

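```bash
python3 -m jog '[[[0,0,1],[10,-12,0],0.2],[[0,0,4],[34,-41,0],0.2],[[0,0,8],[60,-72,0],0.2],[[0,0,12],[84,-101,0],0.2],[[0,0,14.84],[103.4,-124.7,0],0.2]]'
python3 -m jog '[[[0,0,0],[13.5,-29.4,0],0.2],[[0,0,0],[27,-58.8,0],0.2],[[0,0,0],[40.5,-88.2,0],0.2],[[0,0,0],[54,-117.6,0],0.2],[[0,0,0],[67.5,-147,0],0.2]]'
python3 -m jog '[[[0,0,0],[13.5,-29.4,0],0.2],[[0,0,0],[29,-63,0],0.2],[[0,0,0],[45,-98,0],0.2],[[0,0,0],[59,-128.5,0],0.2],[[0,0,0],[67.5,-147,0],0.2]]'
python3 -m jog '[[[0,0,0],[0,0,0],0.2],[[0,0,0],[0,0,0],0.2],[[0,0,0],[0,0,0],0.2]]'
python3 - <<'E'
from h import *
st()
for n in("wrist","side","scene"):
    im,d,p=snap(n); w=cloud(d,p); save(im,"k_"+n)
    fit(w,(0,0,560,420),(.091,.0985),.070,n+' crock',(.617,.2205,.09))
    fit(w,(0,0,560,420),(.226,.240),.0305,n+' basket',(.617,.2205,.045))
E
```

```text
time: 9.4
tool_pos: [0.4818, -0.0718, 0.1935]
ee_rot: [-3.141, 0.003, -0.002]
wrist_force: [0.0, -0.9, -2.2]
width: 0.0607
time: 9.9
tool_pos: [0.5492, 0.0744, 0.1933]
ee_rot: [3.141, 0.003, -0.0]
wrist_force: [-0.5, -0.3, -1.7]
width: 0.0607
time: 10.4
tool_pos: [0.6168, 0.2225, 0.1923]
ee_rot: [3.141, 0.004, 0.002]
wrist_force: [0.1, -0.0, -0.6]
width: 0.0607
time: 10.7
tool_pos: [0.6166, 0.219, 0.1944]
ee_rot: [3.141, 0.001, -0.001]
wrist_force: [-0.3, 0.4, -1.5]
width: 0.0608
{'time': 10.7, 'joint_positions': [0.255, 0.3234, 1.0444, -0.0006, 1.7754, 0.2562], 'tool_pos': [0.6166, 0.219, 0.1944], 'ee_rot': [3.1406, 0.0014, -0.0014], 'wrist_force': [-0.3336, 0.3888, -1.5337], 'width': 0.0608}
wrist crock 2646 [0.6179 0.2213] rms 0.0024 free [0.6179 0.2218] 0.0696
wrist basket 2490 [0.618  0.2197] rms 0.0019 free [0.618  0.2198] 0.0306
side crock 380 [0.6155 0.2189] rms 0.0028 free [0.6156 0.219 ] 0.0698
side basket 207 [0.616  0.2173] rms 0.0026 free [0.6159 0.2172] 0.031
scene crock 665 [0.6185 0.2229] rms 0.0025 free [0.6186 0.223 ] 0.0695
scene basket 264 [0.6185 0.2202] rms 0.0032 free [0.6193 0.2196] 0.0319
```

View pics/k_wrist.png

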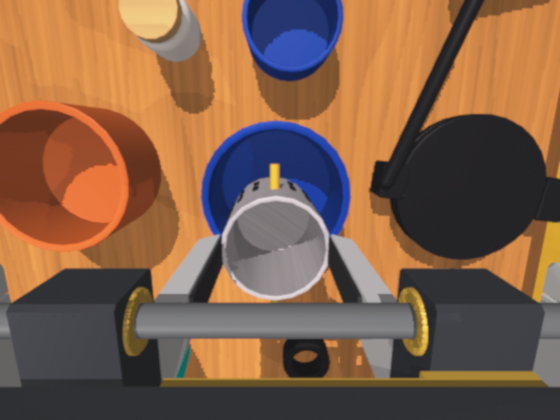

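Wrist view: basket rim centred at (276,247), pins along the image column, over the big blue crock (275,185); all three cameras agree the basket is ~2 mm short in y. Lowering.

```bash
python3 -m jog '[[[0,0,0],[0,-2,20],0.2],[[0,0,0],[0,-2,45],0.2],[[0,0,0],[0,-2,70],0.2],[[0,0,0],[0,-2,90],0.2],[[0,0,0],[0,-2,105],0.2]]'
python3 -m jog '[[[0,0,0],[0,0,10],0.2],[[0,0,0],[0,0,18],0.2],[[0,0,0],[0,0,25],0.2],[[0,0,0],[0,0,29],0.2],[[0,0,0],[0,0,32],0.2]]'
python3 -m jog '[[[0,0,0],[0,0,1],0.2],[[0,0,0],[0,0,2],0.2],[[0,0,0],[0,0,2],0.2],[[0,0,0],[0,0,2],0.2]]'
```

```text
time: 11.35
tool_pos: [0.6164, 0.2212, 0.0885]
ee_rot: [3.141, 0.002, -0.001]
wrist_force: [0.5, -0.8, -1.5]
width: 0.0608
time: 11.85
tool_pos: [0.6174, 0.2222, 0.0583]
ee_rot: [-3.141, -0.001, -0.0]
wrist_force: [-1.3, -0.2, -1.6]
width: 0.0609
time: 12.25
tool_pos: [0.6173, 0.2222, 0.0564]
ee_rot: [-3.142, -0.001, -0.0]
wrist_force: [0.6, -0.1, -1.2]
width: 0.0607
```

```bash
python3 -m jog '[[[0,0,0],[0,0,0.7],0.2],[[0,0,0],[0,0,1.4],0.2],[[0,0,0],[0,0,2],0.2],[[0,0,0],[0,0,2],0.2]]'
python3 -m jog '[[[0,0,0],[0,0,0.5],0.2],[[0,0,0],[0,0,1],0.2],[[0,0,0],[0,0,1],0.2]]'
```

```text
time: 12.65
tool_pos: [0.6174, 0.2223, 0.0554]
ee_rot: [-3.141, -0.001, -0.0]
wrist_force: [-2.5, -0.2, 4.5]
width: 0.061
time: 12.95
tool_pos: [0.6174, 0.2224, 0.0553]
ee_rot: [-3.141, -0.002, -0.0]
wrist_force: [-3.4, -1.1, 8.3]
width: 0.0613
```

```bash
python3 -m jog '[[[0,0,0],[0,0,-0.7],-0.3],[[0,0,0],[0,0,-0.7],-0.45],[[0,0,0],[0,0,-0.7],-0.62],[[0,0,0],[0,0,-0.7],-0.62],[[0,0,0],[0,0,-0.7],-0.62]]'
python3 -m jog '[[[0,0,0],[0,0,-8],-0.62],[[0,0,0],[0,0,-20],-0.62],[[0,0,0],[0,0,-40],-0.62],[[0,0,0],[0,0,-70],-1],[[0,0,0],[0,0,-105],-1]]'
python3 - <<'E'
from h import *
st(); im,d,p=snap("wrist"); w=cloud(d,p); save(im,"k2")
fit(w,(0,0,560,420),(.0935,.0985),.070,'crock',(.617,.2205,.09))
fit(w,(0,0,560,420),(.089,.095),.0305,'basket',(.618,.221,.045))
E
```

```text
time: 13.45
tool_pos: [0.617, 0.222, 0.053]
ee_rot: [3.141, 0.001, -0.0]
wrist_force: [0.2, -1.2, 0.5]
width: 0.076
time: 13.95
tool_pos: [0.6167, 0.222, 0.1599]
ee_rot: [3.141, 0.001, -0.0]
wrist_force: [0.5, 0.4, -0.3]
width: 0.0887
{'time': 13.95, 'joint_positions': [0.2592, 0.3278, 1.1067, -0.0001, 1.7083, 0.2595], 'tool_pos': [0.6167, 0.222, 0.1599], 'ee_rot': [3.1412, 0.001, -0.0003], 'wrist_force': [0.476, 0.368, -0.3463], 'width': 0.0887}
crock 4256 [0.6179 0.2216] rms 0.0031 free [0.6179 0.2217] 0.0696
basket 763 [0.6167 0.2224] rms 0.001 free [0.6167 0.2224] 0.0301
```

View pics/k2.png

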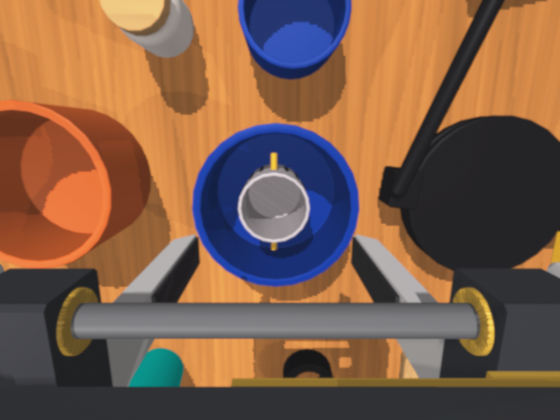

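Basket stands upright at (274,205) inside the blue crock, ~1.5 mm from centre. Now the press.

```bash
python3 -m jog '[[[0,0,0],[-5,43,-8],-1],[[0,0,0],[-11,86,-16],-1],[[0,0,0],[-16,130,-24],-1],[[0,0,0],[-22,174,-32],-1],[[0,0,0],[-27,218,-40],-1]]'
python3 -m jog '[[[0,0,0],[-5,43,0],-1],[[0,0,0],[-11,86,0],-1],[[0,0,0],[-16,130,0],-1],[[0,0,0],[-22,174,0],-1],[[0,0,0],[-27,218,0],-1]]'
python3 -m jog '[[[0,0,0],[-5,43,0],-1],[[0,0,0],[-11,86,0],-1],[[0,0,0],[-16,130,0],-1],[[0,0,0],[-22,174,0],-1],[[0,0,0],[-27,218,0],-1]]'
python3 -m jog '[[[0,0,0],[0,0,0],-1],[[0,0,0],[0,0,0],-1]]'
python3 - <<'E'
from h import *
o=st(); im,d,p=snap("wrist"); w=cloud(d,p); save(im,"k3")
B=(0,0,560,420)
c=fit(w,B,(.03,.112),.009,'press',(.536,-.432,.03))
fit(w,B,(.112,.12),.006,'top',(.536,-.432,.03))
fit(w,B,(.049,.057),.0255,'lidtop',(.617,-.243,.06)); fit(w,B,(.090,.097),.006,'knob',(.617,-.243,.03))
print(rows([c[0],c[1],.083]))
E
```

```text
time: 14.5
tool_pos: [0.5899, 0.0026, 0.2005]
ee_rot: [3.141, -0.003, 0.0]
wrist_force: [1.0, -0.6, 0.2]
width: 0.0937
time: 15.0
tool_pos: [0.5628, -0.2157, 0.2003]
ee_rot: [3.14, -0.002, -0.0]
wrist_force: [0.8, -0.2, 0.0]
width: 0.0941
time: 15.5
tool_pos: [0.5356, -0.4339, 0.2003]
ee_rot: [3.14, -0.002, -0.001]
wrist_force: [1.2, -0.2, -0.1]
width: 0.0942
time: 15.7
tool_pos: [0.5356, -0.4328, 0.1989]
ee_rot: [-3.141, -0.0, -0.002]
wrist_force: [0.4, -0.0, 0.5]
width: 0.0939
{'time': 15.7, 'joint_positions': [-0.7623, 0.4046, 0.929, 0.0005, 1.8079, -0.7599], 'tool_pos': [0.5356, -0.4328, 0.1989], 'ee_rot': [-3.1413, -0.0004, -0.0023], 'wrist_force': [0.4343, -0.0206, 0.4835], 'width': 0.0939}
press 198 [ 0.5375 -0.4319] rms 0.0002 free [ 0.5375 -0.4316] 0.0087
top 270 [ 0.5374 -0.4312] rms 0.0021 free [ 0.5374 -0.4312] 0.0062
lidtop 4434 [ 0.6177 -0.2604] rms 0.0114 free [ 0.6176 -0.2561] 0.0305
knob 11 [ 0.6178 -0.2487] rms 0.0003 free [ 0.6178 -0.2516] 0.0033
[  1.4   0.2 116.4]
```

```bash
python3 -m jog '[[[0,0,0],[1.5,0.5,30],-1],[[0,0,0],[1.5,0.5,60],-1],[[0,0,0],[1.5,0.5,90],-0.5],[[0,0,0],[1.5,0.5,112],-0.2],[[0,0,0],[1.5,0.5,122],0]]'
python3 -m jog '[[[0,0,0],[0,0,0],0.3],[[0,0,0],[0,0,0],0.5],[[0,0,0],[0,0,0],0.55],[[0,0,0],[0,0,0],0.6],[[0,0,0],[0,0,0],0.65]]'
python3 -m jog '[[[0,0,0],[0,0,0],0.7],[[0,0,0],[0,0,0],0.8],[[0,0,0],[0,0,0],1],[[0,0,0],[0,0,0],1],[[0,0,0],[0,0,0],1]]'
python3 -m jog '[[[0,0,0],[0,0,-4],1],[[0,0,0],[0,0,-10],1],[[0,0,0],[0,0,-20],1],[[0,0,0],[0,0,-30],1],[[0,0,0],[0,0,-40],1]]'
```

```text
time: 16.25
tool_pos: [0.5372, -0.4294, 0.0747]
ee_rot: [-3.139, 0.002, 0.002]
wrist_force: [-0.3, 1.5, -0.5]
width: 0.0732
time: 16.75
tool_pos: [0.5378, -0.4328, 0.078]
ee_rot: [3.14, -0.001, -0.0]
wrist_force: [1.4, 0.3, -0.1]
width: 0.0334
time: 17.25
tool_pos: [0.5373, -0.4325, 0.077]
ee_rot: [3.141, -0.0, -0.0]
wrist_force: [-0.5, 0.3, 1.8]
width: 0.0154
time: 17.75
tool_pos: [0.5376, -0.4326, 0.1183]
ee_rot: [3.141, -0.001, -0.0]
wrist_force: [-0.4, -0.0, -0.6]
width: 0.0159
```

```bash
python3 -m jog '[[[0,0,0],[0,0,-20],1],[[0,0,0],[0,0,-42],1],[[0,0,0],[0,0,-64],1],[[0,0,0],[0,0,-84],1],[[0,0,0],[0,0,-97],1]]'
python3 -m jog '[[[0,0,0],[3,-25,0],1],[[0,0,0],[7,-59,0],1],[[0,0,0],[12,-95,0],1],[[0,0,0],[16,-131,0],1],[[0,0,0],[20,-164,0],1]]'
python3 -m jog '[[[0,0,0],[4,-33,0],1],[[0,0,0],[8,-66,0],1],[[0,0,0],[12,-99,0],1],[[0,0,0],[16,-131,0],1],[[0,0,0],[20,-164,0],1]]'
python3 -m jog '[[[0,0,0],[4,-33,0],1],[[0,0,0],[8,-66,0],1],[[0,0,0],[12,-99,0],1],[[0,0,0],[16,-131,0],1],[[0,0,0],[20,-164,0],1]]'
python3 -m jog '[[[0,0,0],[4,-36,0],1],[[0,0,0],[8,-72,0],1],[[0,0,0],[12,-107,0],1],[[0,0,0],[16,-138,0],1],[[0,0,0],[20,-162.5,0],1]]'
python3 -m jog '[[[0,0,0],[0,0,0],1],[[0,0,0],[0,0,0],1],[[0,0,0],[0,0,0],1]]'
python3 - <<'E'
from h import *
st()
for n in("wrist","side","scene"):
    im,d,p=snap(n); w=cloud(d,p); save(im,"p_"+n)
    fit(w,(0,0,560,420),(.089,.095),.0305,n+' basket',(.617,.222,.045))
    fit(w,(0,0,560,420),(.14,.16),.019,n+' foot',(.617,.222,.04))
    fit(w,(0,0,560,420),(.168,.20),.009,n+' handle',(.617,.222,.03))
E
```

```text
time: 18.25
tool_pos: [0.5379, -0.4328, 0.2171]
ee_rot: [3.139, -0.003, -0.0]
wrist_force: [0.5, 0.3, -0.9]
width: 0.0158
time: 18.75
tool_pos: [0.5574, -0.2667, 0.2141]
ee_rot: [-3.141, -0.0, -0.0]
wrist_force: [0.7, 0.4, -0.7]
width: 0.0156
time: 19.25
tool_pos: [0.5775, -0.1031, 0.2142]
ee_rot: [3.141, -0.0, -0.0]
wrist_force: [-0.1, -0.3, -1.1]
width: 0.0158
time: 19.75
tool_pos: [0.5975, 0.0609, 0.2141]
ee_rot: [3.141, -0.0, -0.0]
wrist_force: [0.5, -0.1, -0.9]
width: 0.0158
time: 20.25
tool_pos: [0.6174, 0.2242, 0.2139]
ee_rot: [-3.141, 0.0, 0.001]
wrist_force: [0.3, -0.3, -0.4]
width: 0.0155
time: 20.55
tool_pos: [0.6176, 0.2211, 0.2139]
ee_rot: [3.141, -0.0, -0.001]
wrist_force: [0.0, 0.2, -1.3]
width: 0.0161
{'time': 20.55, 'joint_positions': [0.2578, 0.3272, 1.0013, -0.0007, 1.8133, 0.259], 'tool_pos': [0.6176, 0.2211, 0.2139], 'ee_rot': [3.1409, -0.0, -0.0014], 'wrist_force': [0.0136, 0.1862, -1.3365], 'width': 0.0161}
wrist basket 384 [0.6168 0.222 ] rms 0.0009 free [0.6168 0.2223] 0.0302
wrist foot 334 [0.6178 0.221 ] rms 0.0015 free [0.6179 0.2224] 0.0176
wrist handle 200 [0.6183 0.2216] rms 0.0002 free [0.6183 0.222 ] 0.0087
side basket 91 [0.6142 0.2204] rms 0.0015 free [0.6142 0.2205] 0.0302
side foot 114 [0.6153 0.2222] rms 0.0016 free [0.6151 0.22  ] 0.0173
side handle 81 [0.6161 0.2218] rms 0.0013 free [0.6157 0.2187] 0.0068
scene basket 140 [0.6165 0.2235] rms 0.0014 free [0.6164 0.2235] 0.0302
scene foot 253 [0.6158 0.2224] rms 0.0022 free [0.6181 0.2233] 0.0169
scene handle 145 [0.6166 0.2227] rms 0.0011 free [0.6188 0.2235] 0.0073
```

View pics/p_scene.png

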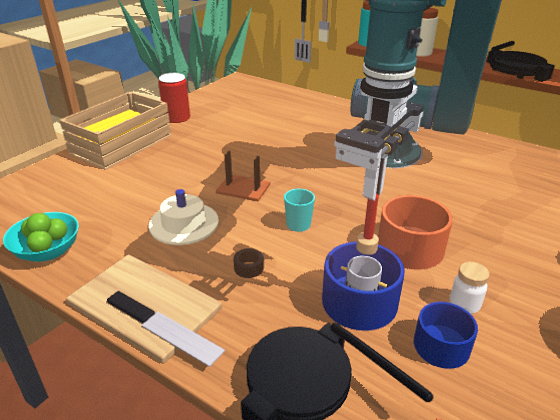

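Scene view: the press hangs upright at (369,225) directly above the basket (365,272) in the crock; foot and basket agree within ~1 mm.

```bash
python3 -m jog '[[[0,0,0],[-0.8,-0.5,20],1],[[0,0,0],[-0.8,-0.5,45],1],[[0,0,0],[-0.8,-0.5,70],1],[[0,0,0],[-0.8,-0.5,92],1],[[0,0,0],[-0.8,-0.5,106],1]]'
python3 -m jog '[[[0,0,0],[0,0,5],1],[[0,0,0],[0,0,9],1],[[0,0,0],[0,0,12],1],[[0,0,0],[0,0,13],1],[[0,0,0],[0,0,13],1]]'
python3 -m jog '[[[0,0,0],[0,0,0.7],1],[[0,0,0],[0,0,1.4],1],[[0,0,0],[0,0,2],1],[[0,0,0],[0,0,2],1]]'
```

```text
time: 21.2
tool_pos: [0.6159, 0.2215, 0.1056]
ee_rot: [3.141, 0.003, -0.002]
wrist_force: [0.3, 0.8, -0.4]
width: 0.0155
time: 21.7
tool_pos: [0.6173, 0.2228, 0.0955]
ee_rot: [-3.141, -0.001, -0.0]
wrist_force: [-1.1, -0.2, -0.9]
width: 0.0157
time: 22.1
tool_pos: [0.6169, 0.2227, 0.093]
ee_rot: [-3.142, -0.0, -0.0]
wrist_force: [-0.7, -0.5, -1.2]
width: 0.0156
```

```bash
python3 -m jog '[[[0,0,0],[0,0,0.6],1],[[0,0,0],[0,0,1.2],1],[[0,0,0],[0,0,1.2],1],[[0,0,0],[0,0,1.2],1]]'
python3 -m jog '[[[0,0,0],[0,0,0.5],1],[[0,0,0],[0,0,1],1],[[0,0,0],[0,0,1],1]]'
```

```text
time: 22.5
tool_pos: [0.6173, 0.2228, 0.0929]
ee_rot: [-3.141, -0.002, -0.0]
wrist_force: [-1.3, -0.5, 4.8]
width: 0.0157
time: 22.8
tool_pos: [0.6176, 0.2229, 0.0928]
ee_rot: [-3.141, -0.003, -0.0]
wrist_force: [-1.1, -0.4, 8.3]
width: 0.0157
```

```bash
python3 -m jog '[[[0,0,0],[0,0,-1],0.6],[[0,0,0],[0,0,-1],0.5],[[0,0,0],[0,0,-1],0.4],[[0,0,0],[0,0,-1],0.4],[[0,0,0],[0,0,-1],0.4]]'
python3 -m jog '[[[0,0,0],[0,0,-15],0.4],[[0,0,0],[0,0,-35],0.4],[[0,0,0],[0,0,-60],0.2],[[0,0,0],[0,0,-85],-0.5],[[0,0,0],[0,0,-107],-1]]'
python3 - <<'E'
from h import *
st(); im,d,p=snap("wrist"); w=cloud(d,p)
fit(w,(0,0,560,420),(.089,.095),.0305,'basket',(.617,.222,.045))
fit(w,(0,0,560,420),(.1,.125),.009,'press',(.617,.222,.03))
fit(w,(0,0,560,420),(.127,.136),.006,'press top',(.617,.222,.03))
E
```

```text
time: 23.3
tool_pos: [0.6166, 0.2225, 0.0909]
ee_rot: [3.141, 0.001, -0.0]
wrist_force: [0.9, -0.7, -0.2]
width: 0.0282
time: 23.8
tool_pos: [0.6172, 0.2227, 0.2015]
ee_rot: [-3.141, -0.003, -0.0]
wrist_force: [0.6, 0.8, 0.4]
width: 0.0486
{'time': 23.8, 'joint_positions': [0.26, 0.3241, 1.0296, -0.0001, 1.7853, 0.2603], 'tool_pos': [0.6172, 0.2227, 0.2015], 'ee_rot': [-3.141, -0.0025, -0.0003], 'wrist_force': [0.5775, 0.7918, 0.434], 'width': 0.0486}
basket 601 [0.6167 0.2222] rms 0.0035 free [0.6167 0.2221] 0.0298
press 85 [0.6171 0.2233] rms 0.0001 free [0.6171 0.2235] 0.0088
press top 300 [0.6171 0.2241] rms 0.0021 free [0.6171 0.2241] 0.0062
```

```bash
python3 -m jog '[[[0,0,0],[0,30,0],-1],[[0,0,0],[0,65,0],-1],[[0,0,0],[0,100,0],-1],[[0,0,0],[0,135,0],-1],[[0,0,0],[0,170,0],-1]]'
python3 -m jog '[[[0,0,0],[0,40,0],-1],[[0,0,0],[0,80,0],-1],[[0,0,0],[0,120,0],-1],[[0,0,0],[0,160,0],-1],[[0,0,0],[0,185,0],-1]]'
python3 - <<'E'
from h import *
st(); im,d,p=snap("wrist"); w=cloud(d,p); save(im,"l1")
B=(0,0,560,420)
fit(w,B,(.089,.098),.006,'knobtop',(.617,-.243,.03)); fit(w,B,(.06,.088),.011,'knob',(.617,-.243,.03))
fit(w,B,(.02,.047),.052,'dome',(.617,-.243,.075))
P=w.reshape(-1,3);Q=P[(P[:,2]>.05)&(P[:,2]<.056)&(np.hypot(P[:,0]-.617,P[:,1]+.243)<.07)]
print(cv2.minEnclosingCircle((Q[:,:2]*1000).astype(np.float32)),len(Q))
E
```

```text
time: 24.35
tool_pos: [0.6166, 0.0513, 0.199]
ee_rot: [3.141, -0.001, -0.0]
wrist_force: [-0.8, -0.9, 0.1]
width: 0.0918
time: 24.85
tool_pos: [0.6163, -0.1354, 0.1988]
ee_rot: [3.141, -0.0, -0.003]
wrist_force: [0.3, -0.2, -0.7]
width: 0.0938
{'time': 24.85, 'joint_positions': [-0.3055, 0.267, 1.1067, -0.0009, 1.7673, -0.3029], 'tool_pos': [0.6163, -0.1354, 0.1988], 'ee_rot': [3.1406, -0.0003, -0.0028], 'wrist_force': [0.3103, -0.2295, -0.6609], 'width': 0.0938}
knobtop 261 [ 0.6183 -0.2411] rms 0.0025 free [ 0.6182 -0.2415] 0.0072
knob 203 [ 0.6183 -0.2439] rms 0.0003 free [ 0.6183 -0.2433] 0.0105
dome 566 [ 0.6183 -0.2452] rms 0.0005 free [ 0.6183 -0.2436] 0.0506
((617.8889770507812, -243.07066345214844), 50.29716491699219) 3829
```

```bash
python3 -m jog '[[[0,0,0],[1,30,0],-1],[[0,0,0],[1,60,0],-1],[[0,0,0],[1,90,0],-0.6],[[0,0,0],[1,110,0],-0.4],[[0,0,0],[1,110,0],-0.2]]'
python3 -m jog '[[[0,0,0],[0,0,0],-0.1],[[0,0,0],[0,0,0],-0.1]]'
python3 -m jog '[[[0,0,0],[0,0,35],-0.1],[[0,0,0],[0,0,70],-0.1],[[0,0,0],[0,0,100],-0.1],[[0,0,0],[0,0,125],-0.1],[[0,0,0],[0,0,137],-0.1]]'
python3 -m jog '[[[0,0,0],[0,0,0],0.2],[[0,0,0],[0,0,0],0.3],[[0,0,0],[0,0,0],0.4],[[0,0,0],[0,0,0],0.45],[[0,0,0],[0,0,0],0.5]]'
python3 -m jog '[[[0,0,0],[0,0,0],0.6],[[0,0,0],[0,0,0],0.8],[[0,0,0],[0,0,0],1],[[0,0,0],[0,0,0],1],[[0,0,0],[0,0,0],1]]'
```

```text
time: 25.4
tool_pos: [0.6173, -0.2445, 0.1981]
ee_rot: [3.141, 0.001, -0.004]
wrist_force: [0.3, -0.5, 0.5]
width: 0.0733
time: 25.6
tool_pos: [0.618, -0.2408, 0.1989]
ee_rot: [-3.141, -0.0, 0.001]
wrist_force: [-0.9, 0.5, 0.2]
width: 0.0574
time: 26.1
tool_pos: [0.6163, -0.2399, 0.0585]
ee_rot: [-3.139, 0.004, 0.002]
wrist_force: [0.3, -0.2, 0.2]
width: 0.0515
time: 26.6
tool_pos: [0.6183, -0.2427, 0.063]
ee_rot: [3.141, -0.002, -0.0]
wrist_force: [-0.5, 0.2, -1.1]
width: 0.0241
time: 27.1
tool_pos: [0.6176, -0.2424, 0.0615]
ee_rot: [3.142, 0.0, -0.0]
wrist_force: [-0.1, -1.2, 0.1]
width: 0.0004
```

```bash
python3 - <<'E'
from h import *
st(); im,d,p=snap("wrist"); b,_,_=snap("scene"); c,_,_=snap("side")
save(np.hstack([im[120:,130:430],cv2.resize(b[150:250,140:240],(300,300)),cv2.resize(c[235:355,260:380],(200,200)).repeat(1,0) if 0 else cv2.copyMakeBorder(cv2.resize(c[235:355,260:380],(200,200)),0,100,0,0,0)]),"l2")
E
```

```text
{'time': 27.1, 'joint_positions': [-0.4593, 0.379, 1.2351, -0.0001, 1.5277, -0.459], 'tool_pos': [0.6176, -0.2424, 0.0615], 'ee_rot': [3.1416, 0.0001, -0.0004], 'wrist_force': [-0.067, -1.2376, 0.1409], 'width': 0.0004}
```

View pics/l2.png

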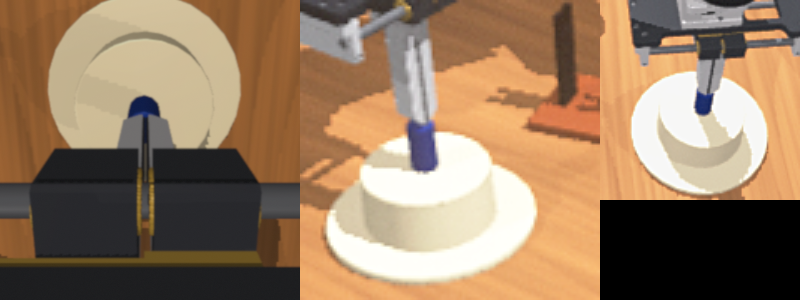

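```bash
python3 - <<'E'
from h import *
for n in("scene","side"):
    im,d,p=snap(n); w=cloud(d,p)
    m=(np.hypot(w[...,0]-.6176,w[...,1]+.2424)<.035)&(w[...,2]>.058)&(w[...,2]<.15)
    z=w[...,2]; 
    for lo in range(58,130,6):
        k=m&(z*1000>=lo)&(z*1000<lo+6)
        if k.any(): print(n,lo,k.sum(),np.round(np.percentile((w[k][:,:2]-[.6176,-.2424])*1000,[5,50,95],axis=0)).tolist(),np.median(im[k],0))
E
```

```text
scene 58 19 [[-3.0, -5.0], [7.0, 9.0], [10.0, 12.0]] [ 84.  79. 127.]
scene 64 23 [[-2.0, 1.0], [7.0, 9.0], [11.0, 12.0]] [ 84.  78. 125.]
scene 70 19 [[-4.0, -2.0], [5.0, 9.0], [11.0, 12.0]] [ 80.  78. 131.]
scene 76 23 [[-6.0, -2.0], [7.0, 7.0], [10.0, 13.0]] [ 80.  77. 127.]
scene 82 19 [[-3.0, 0.0], [5.0, 8.0], [11.0, 12.0]] [ 80.  77. 129.]
scene 88 35 [[-4.0, -6.0], [3.0, 4.0], [9.0, 12.0]] [ 80.  81. 135.]
scene 94 6 [[-5.0, 4.0], [-1.0, 8.0], [4.0, 12.0]] [186.5 182.5 177. ]
scene 100 18 [[-10.0, 2.0], [1.0, 10.0], [11.0, 10.0]] [214.  193.5 189.5]
scene 106 28 [[-8.0, -5.0], [9.0, 8.0], [13.0, 12.0]] [174. 168. 167.]
scene 112 35 [[-10.0, -6.0], [8.0, 9.0], [14.0, 12.0]] [190. 187. 176.]
scene 118 29 [[-9.0, -6.0], [11.0, 9.0], [14.0, 13.0]] [185. 182. 173.]
scene 124 34 [[-10.0, -6.0], [6.0, 9.0], [13.0, 12.0]] [181.5 179.5 179. ]
side 58 17 [[-12.0, -12.0], [-6.0, -10.0], [5.0, -2.0]] [ 66.  70. 104.]
side 64 18 [[-11.0, -12.0], [-5.0, -11.0], [6.0, -5.0]] [ 31.   46.  104.5]
side 70 21 [[-11.0, -13.0], [-4.0, -10.0], [5.0, -5.0]] [ 29.  47. 104.]
side 76 18 [[-11.0, -12.0], [-4.0, -10.0], [7.0, -4.0]] [ 31.  47. 106.]
side 82 18 [[-12.0, -13.0], [-3.0, -10.0], [6.0, -3.0]] [ 33.  48. 106.]
side 88 37 [[-12.0, -12.0], [-6.0, -9.0], [6.0, -2.0]] [ 32.  50. 116.]
side 94 9 [[-7.0, -11.0], [-3.0, -10.0], [2.0, -7.0]] [ 74.  75. 128.]
side 100 16 [[-10.0, -11.0], [0.0, -10.0], [7.0, -8.0]] [161.5 159.  161.5]
side 106 28 [[-13.0, -11.0], [-3.0, -10.0], [10.0, 0.0]] [166. 162. 165.]
side 112 30 [[-13.0, -11.0], [-1.0, -10.0], [9.0, 4.0]] [163.  160.5 163. ]
side 118 30 [[-13.0, -11.0], [-2.0, -10.0], [10.0, -2.0]] [164. 161. 164.]
side 124 26 [[-13.0, -12.0], [-5.0, -10.0], [11.0, 1.0]] [165. 163. 165.]
```

Fingers are shut just above the knob: the scene and side clouds put the real fingertips at z≈0.097–0.10 while the state reports TCP z=0.0615, so the tips sit ~35 mm higher than reported. This explains the first missed basket grasp. I'll go correspondingly lower.

```bash
python3 -m jog '[[[0,0,0],[0,0,-3],0.1],[[0,0,0],[0,0,-3],0.1],[[0,0,0],[0,0,-3],0.1],[[0,0,0],[0,0,-3],0.1],[[0,0,0],[0,0,-3],0.1]]'
python3 -m jog '[[[0,0,0],[0,0,8],0.1],[[0,0,0],[0,0,16],0.1],[[0,0,0],[0,0,24],0.1],[[0,0,0],[0,0,31],0.1],[[0,0,0],[0,0,34],0.1]]'
python3 -m jog '[[[0,0,0],[0,0,0],0.2],[[0,0,0],[0,0,0],0.3],[[0,0,0],[0,0,0],0.4],[[0,0,0],[0,0,0],0.45],[[0,0,0],[0,0,0],0.5]]'
python3 -m jog '[[[0,0,0],[0,0,0],0.6],[[0,0,0],[0,0,0],0.8],[[0,0,0],[0,0,0],1],[[0,0,0],[0,0,0],1],[[0,0,0],[0,0,0],1]]'
python3 - <<'E'
from h import *
st()
for n in("scene","side"):
    im,d,p=snap(n); w=cloud(d,p)
    m=(np.hypot(w[...,0]-.6176,w[...,1]+.2424)<.035)&(w[...,2]>.056)&(w[...,2]<.12)
    z=w[...,2]; 
    for lo in range(56,110,6):
        k=m&(z*1000>=lo)&(z*1000<lo+6)
        if k.any(): print(n,lo,k.sum(),np.round(np.percentile((w[k][:,:2]-[.6176,-.2424])*1000,[5,50,95],axis=0)).tolist(),np.median(im[k],0))
E
```

```text
time: 27.85
tool_pos: [0.6176, -0.2424, 0.0645]
ee_rot: [3.142, 0.0, -0.0]
wrist_force: [0.2, 0.3, 0.4]
width: 0.0375
time: 28.35
tool_pos: [0.6168, -0.242, 0.0288]
ee_rot: [-3.141, 0.002, -0.0]
wrist_force: [-0.0, 0.1, -0.3]
width: 0.0426
time: 28.85
tool_pos: [0.6177, -0.2425, 0.0311]
ee_rot: [3.141, -0.0, -0.0]
wrist_force: [-0.5, 0.2, 0.8]
width: 0.0239
time: 29.35
tool_pos: [0.6169, -0.2425, 0.031]
ee_rot: [3.141, 0.001, -0.001]
wrist_force: [-6.0, 0.7, 4.0]
width: 0.0214
{'time': 29.35, 'joint_positions': [-0.4596, 0.3968, 1.2731, -0.0008, 1.4729, -0.459], 'tool_pos': [0.6169, -0.2425, 0.031], 'ee_rot': [3.1414, 0.0014, -0.0005], 'wrist_force': [-5.9675, 0.7476, 3.9569], 'width': 0.0214}
scene 56 21 [[-4.0, -0.0], [6.0, 9.0], [12.0, 11.0]] [ 80.  77. 127.]
scene 62 14 [[-13.0, 3.0], [4.0, 9.0], [12.0, 11.0]] [ 84.   80.5 132.5]
scene 68 33 [[-17.0, 5.0], [-1.0, 9.0], [17.0, 12.0]] [138. 141. 148.]
scene 74 41 [[-18.0, -6.0], [5.0, 9.0], [23.0, 12.0]] [156. 155. 155.]
scene 80 44 [[-18.0, -2.0], [14.0, 9.0], [24.0, 12.0]] [164.  161.  159.5]
scene 86 58 [[-17.0, -6.0], [2.0, 8.0
[... 227 characters left out ...]
23.0, 11.0]] [167. 160. 159.]
side 56 37 [[-23.0, -26.0], [-3.0, -10.0], [27.0, 26.0]] [220. 208. 177.]
side 62 14 [[-9.0, -13.0], [-3.0, -11.0], [5.0, -7.0]] [ 26.  43. 103.]
side 68 30 [[-17.0, -13.0], [0.0, -11.0], [14.0, -6.0]] [ 94.5  92.  108.5]
side 74 45 [[-23.0, -12.0], [-3.0, -10.0], [18.0, -3.0]] [ 97.  95. 109.]
side 80 44 [[-24.0, -12.0], [-4.0, -10.0], [19.0, 4.0]] [158.  154.5 157.5]
side 86 52 [[-24.0, -12.0], [-1.0, -10.0], [18.0, 3.0]] [ 71.5  95.5 158. ]
side 92 103 [[-21.0, -11.0], [-0.0, -5.0], [15.0, 5.0]] [ 64.  90. 183.]
side 98 33 [[-24.0, -12.0], [9.0, -10.0], [19.0, -1.0]] [163. 161. 163.]
side 104 34 [[-24.0, -12.0], [10.0, -10.0], [19.0, 3.0]] [163.5 158.5 160.5]
```

```bash
python3 -m jog '[[[0,0,0],[0,0,-3],1],[[0,0,0],[0,0,-8],1],[[0,0,0],[0,0,-18],1],[[0,0,0],[0,0,-32],1],[[0,0,0],[0,0,-50],1]]'
python3 -m jog '[[[0,0,0],[0,0,-22],1],[[0,0,0],[0,0,-46],1],[[0,0,0],[0,0,-70],1],[[0,0,0],[0,0,-90],1],[[0,0,0],[0,0,-105],1]]'
python3 -m jog '[[[0,0,0],[0,-15,0],1],[[0,0,0],[0,-38,0],1],[[0,0,0],[0,-64,0],1],[[0,0,0],[0,-90,0],1],[[0,0,0],[0,-116,0],1]]'
python3 -m jog '[[[0,0,0],[0,-26,0],1],[[0,0,0],[0,-52,0],1],[[0,0,0],[0,-78,0],1],[[0,0,0],[0,-100,0],1],[[0,0,0],[0,-116,0],1]]'
python3 - <<'E'
from h import *
st()
for n in("side","scene"):
    im,d,p=snap(n); w=cloud(d,p); save(im,"L_"+n)
    P=w.reshape(-1,3);P=P[np.hypot(P[:,0]-.617,P[:,1]+.011)<.1]
    Q=P[(P[:,2]>.15)&(P[:,2]<.172)]; A=np.c_[Q[:,:2]-[.617,-.011],np.ones(len(Q))]
    print(n,len(Q),np.round(cv2.minEnclosingCircle((Q[:,:2]*1000).astype(np.float32))[0],1),np.linalg.lstsq(A,Q[:,2],rcond=None)[0])
E
```

```text
time: 29.95
tool_pos: [0.6175, -0.2421, 0.0809]
ee_rot: [-3.141, 0.001, -0.0]
wrist_force: [-0.3, 0.0, -4.3]
width: 0.0213
time: 30.45
tool_pos: [0.6186, -0.2427, 0.189]
ee_rot: [3.14, -0.004, -0.0]
wrist_force: [0.6, -0.9, -3.8]
width: 0.0216
time: 30.95
tool_pos: [0.6169, -0.1239, 0.1841]
ee_rot: [-3.14, 0.002, 0.0]
wrist_force: [0.3, 1.2, -4.1]
width: 0.0214
time: 31.45
tool_pos: [0.6167, -0.0075, 0.1843]
ee_rot: [-3.14, 0.002, 0.002]
wrist_force: [-0.5, -0.8, -4.6]
width: 0.0213
{'time': 31.45, 'joint_positions': [-0.1047, 0.2373, 1.1713, 0.0009, 1.7354, -0.1062], 'tool_pos': [0.6167, -0.0075, 0.1843], 'ee_rot': [-3.1404, 0.0022, 0.0017], 'wrist_force': [-0.4801, -0.8128, -4.6175], 'width': 0.0213}
side 1765 [616.8 -10.2] [0.00019312 0.00706815 0.16245664]
scene 1756 [618.8  -3.4] [-0.00687624  0.00237064  0.16117228]
```

View pics/L_scene.png

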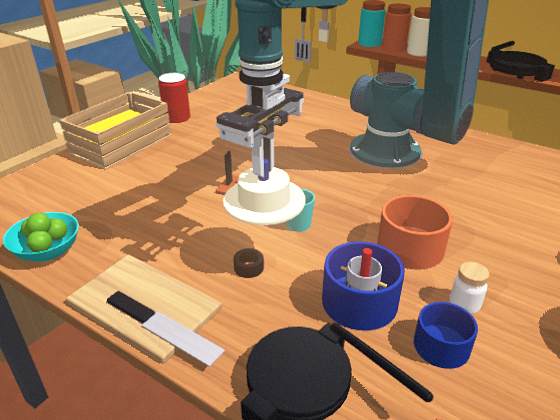

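Scene view: lid held level at (264,195), press stands upright in basket at (366,265). Continuing to the crock.

```bash
python3 -m jog '[[[0,0,0],[0,-15,0],1],[[0,0,0],[0,-38,0],1],[[0,0,0],[0,-64,0],1],[[0,0,0],[0,-90,0],1],[[0,0,0],[0,-116,0],1]]'
python3 -m jog '[[[0,0,0],[0,-26,0],1],[[0,0,0],[0,-52,0],1],[[0,0,0],[0,-78,0],1],[[0,0,0],[0,-100,0],1],[[0,0,0],[0,-116,0],1]]'
python3 -m jog '[[[0,0,0],[0,0,0],1],[[0,0,0],[0,0,0],1],[[0,0,0],[0,0,0],1]]'
python3 - <<'E'
from h import *
st()
for n in("side","scene","wrist"):
    im,d,p=snap(n); w=cloud(d,p); B=(0,0,560,420)
    fit(w,B,(.168,.196),.052,n+' dome',(.617,.222,.075))
    P=w.reshape(-1,3);P=P[np.hypot(P[:,0]-.617,P[:,1]-.222)<.1]
    Q=P[(P[:,2]>.157)&(P[:,2]<.166)]
    if len(Q): print(n,'brim',len(Q),cv2.minEnclosingCircle((Q[:,:2]*1000).astype(np.float32)))
    fit(w,B,(.091,.0985),.070,n+' crock',(.617,.2205,.09))
E
```

```text
time: 32.05
tool_pos: [0.6178, 0.1061, 0.1853]
ee_rot: [3.142, 0.0, -0.002]
wrist_force: [0.1, -0.1, -3.9]
width: 0.0213
time: 32.55
tool_pos: [0.6177, 0.2229, 0.1852]
ee_rot: [-3.141, 0.001, -0.0]
wrist_force: [1.0, 0.1, -4.4]
width: 0.0215
time: 32.85
tool_pos: [0.618, 0.2202, 0.1855]
ee_rot: [3.141, 0.0, -0.002]
wrist_force: [0.2, 0.1, -4.2]
width: 0.0212
{'time': 32.85, 'joint_positions': [0.2565, 0.3265, 1.0579, -0.0009, 1.7575, 0.2583], 'tool_pos': [0.618, 0.2202, 0.1855], 'ee_rot': [3.1407, 0.0, -0.002], 'wrist_force': [0.2015, 0.0767, -4.1678], 'width': 0.0212}
side dome 434 [0.6173 0.2206] rms 0.0015 free [0.617  0.2184] 0.0502
side brim 1035 ((615.2117919921875, 216.95648193359375), 83.15545654296875)
side crock 321 [0.6159 0.2201] rms 0.0174 free [0.6145 0.2115] 0.0619
scene dome 785 [0.6166 0.2197] rms 0.0012 free [0.6187 0.2206] 0.0501
scene brim 2098 ((620.6471557617188, 220.67984008789062), 82.61579132080078)
scene crock 512 [0.6179 0.2227] rms 0.0084 free [0.6208 0.224 ] 0.067
wrist dome 486 [0.6193 0.2181] rms 0.0004 free [0.6193 0.2189] 0.0513
wrist brim 13695 ((619.1552124023438, 219.83888244628906), 82.0873031616211)
wrist crock few 0
```

```bash
python3 -m jog '[[[0,0,0],[-1,-1.5,10],1],[[0,0,0],[-1,-1.5,24],1],[[0,0,0],[-1,-1.5,37],1],[[0,0,0],[-1,-1.5,47],1],[[0,0,0],[-1,-1.5,53],1]]'
python3 -m jog '[[[0,0,0],[0,0,1.5],1],[[0,0,0],[0,0,3],1],[[0,0,0],[0,0,4],1],[[0,0,0],[0,0,4],1],[[0,0,0],[0,0,4],1]]'
python3 -m jog '[[[0,0,0],[0,0,0.7],1],[[0,0,0],[0,0,1.3],1],[[0,0,0],[0,0,2],1],[[0,0,0],[0,0,2],1]]'
```

```text
time: 33.5
tool_pos: [0.6158, 0.2228, 0.1299]
ee_rot: [3.141, 0.003, -0.0]
wrist_force: [-0.4, 0.2, -4.3]
width: 0.0218
time: 34.0
tool_pos: [0.6171, 0.2232, 0.1291]
ee_rot: [-3.141, -0.001, -0.0]
wrist_force: [0.4, 1.2, -5.3]
width: 0.0213
time: 34.4
tool_pos: [0.6167, 0.2231, 0.1263]
ee_rot: [3.141, 0.0, -0.0]
wrist_force: [0.2, 0.4, -4.0]
width: 0.0213
```

```bash
python3 -m jog '[[[0,0,0],[0,0,0.5],1],[[0,0,0],[0,0,1],1],[[0,0,0],[0,0,1],1],[[0,0,0],[0,0,1],1]]'
python3 -m jog '[[[0,0,0],[0,0,0.5],1],[[0,0,0],[0,0,1],1],[[0,0,0],[0,0,1],1]]'
```

```text
time: 34.8
tool_pos: [0.6169, 0.2231, 0.1257]
ee_rot: [-3.142, -0.0, -0.0]
wrist_force: [-0.4, 0.0, -2.9]
width: 0.0217
time: 35.1
tool_pos: [0.617, 0.2231, 0.1257]
ee_rot: [-3.141, -0.001, -0.0]
wrist_force: [-0.6, -0.6, 1.0]
width: 0.0211
```

```bash
python3 -m jog '[[[0,0,0],[0,0,0],0.6],[[0,0,0],[0,0,0],0.4],[[0,0,0],[0,0,0],0.3],[[0,0,0],[0,0,0],0.2],[[0,0,0],[0,0,0],0.2]]'
python3 -m jog '[[[0,0,0],[0,0,-15],0.2],[[0,0,0],[0,0,-35],0.2],[[0,0,0],[0,0,-55],0],[[0,0,0],[0,0,-75],-0.5],[[0,0,0],[0,0,-90],-1]]'
python3 - <<'E'
from h import *
st()
for n in("side","scene","wrist"):
    im,d,p=snap(n); w=cloud(d,p); B=(0,0,560,420)
    P=w.reshape(-1,3);P=P[np.hypot(P[:,0]-.617,P[:,1]-.222)<.1]
    Q=P[(P[:,2]>.099)&(P[:,2]<.107)]
    A=np.c_[Q[:,:2]-[.617,.222],np.ones(len(Q))]
    print(n,'brim',len(Q),cv2.minEnclosingCircle((Q[:,:2]*1000).astype(np.float32)),np.linalg.lstsq(A,Q[:,2],rcond=None)[0])
    fit(w,B,(.15,.184),.011,n+' knob',(.617,.222,.025))
E
```

```text
time: 35.6
tool_pos: [0.6169, 0.2231, 0.1243]
ee_rot: [3.142, -0.0, -0.0]
wrist_force: [0.2, 0.0, -0.1]
width: 0.0373
time: 36.1
tool_pos: [0.6175, 0.2233, 0.2177]
ee_rot: [-3.141, -0.003, -0.0]
wrist_force: [0.6, -0.6, -0.6]
width: 0.0583
{'time': 36.1, 'joint_positions': [0.2607, 0.3256, 0.9959, -0.0, 1.8166, 0.2611], 'tool_pos': [0.6175, 0.2233, 0.2177], 'ee_rot': [-3.1407, -0.0034, -0.0004], 'wrist_force': [0.5595, -0.5601, -0.6082], 'width': 0.0583}
side brim 991 ((615.723388671875, 219.2060546875), 82.68450164794922) [0.0020641  0.00560002 0.10366175]
side knob 119 [0.6159 0.2221] rms 0.0033 free [0.617  0.2237] 0.0135
scene brim 1989 ((618.6705322265625, 223.4673614501953), 82.78692626953125) [ 0.00134602 -0.00015069  0.10187999]
scene knob 187 [0.6166 0.2233] rms 0.0012 free [0.6187 0.2242] 0.0094
wrist brim 9457 ((617.880126953125, 222.5366668701172), 82.25132751464844) [ 7.08104303e-04 -2.99772902e-05  1.03248811e-01]
wrist knob 204 [0.6185 0.2219] rms 0.0015 free [0.619  0.2206] 0.0123
```

```bash
python3 -m jog '[[[0,0,0],[6,35,0],-1],[[0,0,0],[13,75,0],-1],[[0,0,0],[20,117,0],-1],[[0,0,0],[27,160,0],-1],[[0,0,0],[34,202,0],-1]]'
python3 -m jog '[[[0,0,0],[4,25,15],-1],[[0,0,0],[7,40.5,30],-1],[[0,0,0],[7,40.5,45],-1],[[0,0,0],[7,40.5,45],-1],[[0,0,0],[7,40.5,45],-1]]'
python3 - <<'E'
from h import *
st()
im,d,p=snap("wrist"); w=cloud(d,p); B=(0,0,560,420)
fit(w,B,(.027,.033),.026,'ring top',(.658,-.020,.05)); fit(w,B,(.008,.024),.032,'ring side',(.658,-.020,.05)); st()
P=w.reshape(-1,3);Q=P[(P[:,2]>.024)&(P[:,2]<.035)&(np.hypot(P[:,0]-.658,P[:,1]+.02)<.05)]
print(cv2.minEnclosingCircle((Q[:,:2]*1000).astype(np.float32)))
E
```

```text
time: 36.75
tool_pos: [0.6503, 0.0195, 0.2132]
ee_rot: [3.142, 0.002, -0.0]
wrist_force: [-0.4, 0.0, 0.7]
width: 0.0943
time: 37.25
tool_pos: [0.6571, -0.0176, 0.1685]
ee_rot: [-3.141, 0.002, 0.002]
wrist_force: [0.7, -0.3, 0.4]
width: 0.0939
{'time': 37.25, 'joint_positions': [-0.1133, 0.332, 1.0841, 0.0006, 1.7276, -0.1149], 'tool_pos': [0.6571, -0.0176, 0.1685], 'ee_rot': [-3.1408, 0.002, 0.0017], 'wrist_force': [0.6911, -0.3034, 0.4353], 'width': 0.0939}
ring top 1560 [ 0.6596 -0.0189] rms 0.0034 free [ 0.6596 -0.0189] 0.0263
ring side 189 [ 0.6546 -0.008 ] rms 0.0066 free [ 0.6596 -0.0127] 0.0254
{'time': 37.3, 'joint_positions': [-0.1131, 0.3313, 1.0826, 0.0004, 1.7276, -0.115], 'tool_pos': [0.6577, -0.0176, 0.1698], 'ee_rot': [-3.1412, -0.0001, 0.0019], 'wrist_force': [-0.3968, 0.1261, 0.6417], 'width': 0.0939}
((659.4491577148438, -19.279542922973633), 31.85353660583496)
```

```bash
python3 -m jog '[[[0,0,0],[1,0,40],-1],[[0,0,0],[1,0,80],-1],[[0,0,0],[1,0,120],-1],[[0,0,0],[1,0,155],-1],[[0,0,0],[1,0,180],-1]]'
python3 -m jog '[[[0,0,0],[0,0,4],-1],[[0,0,0],[0,0,8],-1],[[0,0,0],[0,0,12],-1],[[0,0,0],[0,0,12],-1],[[0,0,0],[0,0,12],-1]]'
python3 - <<'E'
from h import *
st()
for n in("scene","side"):
    im,d,p=snap(n); w=cloud(d,p); z=w[...,2]; x=np.abs(w[...,0]-.6585)
    m=(x>.045)&(x<.064)&(np.abs(w[...,1]+.019)<.02)&(z<.06)
    for lo in range(2,44,4):
        k=m&(z*1000>=lo)&(z*1000<lo+4)
        if k.any(): print(n,lo,k.sum(),np.median(im[k],0))
E
```

```text
time: 37.8
tool_pos: [0.658, -0.0177, -0.0121]
ee_rot: [-3.141, 0.001, 0.002]
wrist_force: [0.1, 0.1, 0.0]
width: 0.0939
time: 38.3
tool_pos: [0.6599, -0.0195, -0.0207]
ee_rot: [3.141, -0.003, -0.0]
wrist_force: [-0.2, -0.7, 1.2]
width: 0.0943
{'time': 38.3, 'joint_positions': [-0.1153, 0.427, 1.3395, -0.0001, 1.3722, -0.115], 'tool_pos': [0.6599, -0.0195, -0.0207], 'ee_rot': [3.1412, -0.0029, -0.0003], 'wrist_force': [-0.2389, -0.7385, 1.1653], 'width': 0.0943}
scene 10 4 [86.5 69.  61. ]
scene 14 12 [75.5 64.  62. ]
scene 18 16 [150.  137.  132.5]
scene 22 20 [172.5 169.5 168. ]
scene 26 29 [158. 157. 159.]
scene 30 26 [160.5 158.5 159. ]
scene 34 24 [158.5 157.  160. ]
scene 38 29 [161. 157. 161.]
scene 42 29 [160. 158. 160.]
side 2 28 [240.  177.  115.5]
side 10 1 [218. 169. 136.]
side 14 3 [151. 116.  81.]
side 18 14 [154.  154.5 149.5]
side 22 15 [162. 162. 166.]
side 26 12 [162. 162. 160.]
side 30 17 [163. 163. 167.]
side 34 13 [164. 162. 168.]
side 38 20 [161.5 162.  160.5]
side 42 17 [165. 164. 168.]
```

```bash
python3 -m jog '[[[0,0,0],[0,0,3],-1],[[0,0,0],[0,0,6],-1],[[0,0,0],[0,0,8],-1],[[0,0,0],[0,0,9],-1],[[0,0,0],[0,0,10],-1]]'
python3 -m jog '[[[0,0,0],[0,0,0],-0.7],[[0,0,0],[0,0,0],-0.6],[[0,0,0],[0,0,0],-0.5],[[0,0,0],[0,0,0],-0.42],[[0,0,0],[0,0,0],-0.38]]'
python3 -m jog '[[[0,0,0],[0,0,0],-0.36],[[0,0,0],[0,0,0],-0.32],[[0,0,0],[0,0,0],0],[[0,0,0],[0,0,0],1],[[0,0,0],[0,0,0],1]]'
```

```text
time: 38.9
tool_pos: [0.6586, -0.0194, -0.0327]
ee_rot: [3.142, 0.0, -0.0]
wrist_force: [-0.4, -0.1, 0.1]
width: 0.094
time: 39.4
tool_pos: [0.6579, -0.0194, -0.0324]
ee_rot: [3.142, 0.002, -0.0]
wrist_force: [-1.9, -0.7, 1.9]
width: 0.0654
time: 39.9
tool_pos: [0.658, -0.0194, -0.0324]
ee_rot: [3.142, 0.002, -0.0]
wrist_force: [-4.2, -0.8, 3.8]
width: 0.0646
```

```bash
python3 -m jog '[[[0,0,0],[0,0,-4],1],[[0,0,0],[0,0,-12],1],[[0,0,0],[0,0,-26],1],[[0,0,0],[0,0,-45],1],[[0,0,0],[0,0,-68],1]]'
python3 -m jog '[[[0,0,0],[0,0,-30],1],[[0,0,0],[0,0,-65],1],[[0,0,0],[0,0,-100],1],[[0,0,0],[0,0,-128],1],[[0,0,0],[0,0,-147],1]]'
python3 -m jog '[[[0,0,0],[-2,-12,0],1],[[0,0,0],[-6,-33,0],1],[[0,0,0],[-10,-60,0],1],[[0,0,0],[-15,-90,0],1],[[0,0,0],[-20.5,-120,0],1]]'
python3 -m jog '[[[0,0,0],[-5,-30,0],1],[[0,0,0],[-10,-60,0],1],[[0,0,0],[-15,-88,0],1],[[0,0,0],[-18,-110,0],1],[[0,0,0],[-21,-122,0],1]]'
python3 -m jog '[[[0,0,0],[0,0,0],1],[[0,0,0],[0,0,0],1],[[0,0,0],[0,0,0],1]]'
python3 - <<'E'
from h import *
st()
for n in("side","scene","wrist"):
    im,d,p=snap(n); w=cloud(d,p); B=(0,0,560,420); save(im,"R_"+n)
    fit(w,B,(.239,.2485),.026,n+' ringtop',(.617,.222,.045))
    P=w.reshape(-1,3);P=P[np.hypot(P[:,0]-.617,P[:,1]-.222)<.1]
    Q=P[(P[:,2]>.099)&(P[:,2]<.107)]
    if len(Q): print(n,'brim',len(Q),cv2.minEnclosingCircle((Q[:,:2]*1000).astype(np.float32)))
    fit(w,B,(.15,.184),.011,n+' knob',(.617,.222,.025))
E
```

```text
time: 40.4
tool_pos: [0.6586, -0.0193, 0.0359]
ee_rot: [-3.141, 0.001, -0.0]
wrist_force: [0.8, 0.2, -4.7]
width: 0.0646
time: 40.9
tool_pos: [0.6602, -0.0194, 0.1871]
ee_rot: [3.141, -0.007, -0.0]
wrist_force: [0.3, 1.6, -4.7]
width: 0.0643
time: 41.4
tool_pos: [0.6372, 0.1026, 0.1808]
ee_rot: [-3.141, 0.002, -0.0]
wrist_force: [0.6, -0.0, -3.9]
width: 0.0646
time: 41.9
tool_pos: [0.6158, 0.2255, 0.1808]
ee_rot: [-3.141, 0.002, 0.003]
wrist_force: [0.4, -0.4, -4.6]
width: 0.0644
time: 42.2
tool_pos: [0.6176, 0.2213, 0.1823]
ee_rot: [3.141, 0.0, -0.002]
wrist_force: [0.2, -0.1, -4.6]
width: 0.0642
{'time': 42.2, 'joint_positions': [0.2582, 0.3265, 1.0642, -0.0008, 1.7512, 0.26], 'tool_pos': [0.6176, 0.2213, 0.1823], 'ee_rot': [3.1408, 0.0001, -0.0019], 'wrist_force': [0.236, -0.1165, -4.6028], 'width': 0.0642}
side ringtop 325 [0.6162 0.2173] rms 0.0056 free [0.6162 0.2176] 0.0283
side brim 1000 ((614.7820434570312, 220.71322631835938), 83.50660705566406)
side knob 114 [0.616  0.2224] rms 0.0033 free [0.6154 0.2218] 0.0118
scene ringtop 376 [0.6203 0.2235] rms 0.0067 free [0.6208 0.2203] 0.0306
scene brim 1994 ((618.4022216796875, 223.27085876464844), 82.62245178222656)
scene knob 187 [0.6164 0.223 ] rms 0.001 free [0.6181 0.2236] 0.0097
wrist ringtop 6874 [0.6187 0.2239] rms 0.0045 free [0.6185 0.2239] 0.0266
wrist brim 9386 ((617.9503173828125, 222.57530212402344), 82.08309173583984)
wrist knob few 4
```

View pics/R_scene.png

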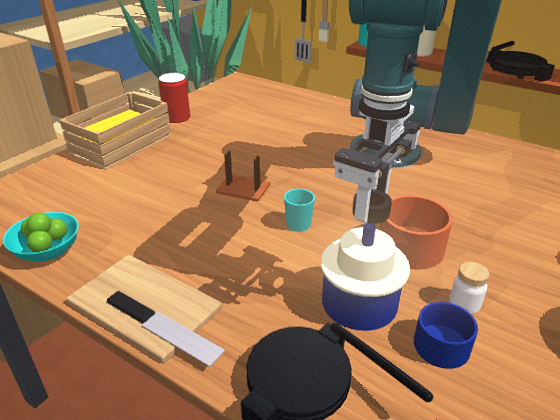

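Ring at (372,205) hangs level right above the knob (369,233); offset ~1 mm. Lowering.

```bash
python3 -m jog '[[[0,0,0],[-0.7,0.3,10],1],[[0,0,0],[-0.7,0.3,25],1],[[0,0,0],[-0.7,0.3,40],1],[[0,0,0],[-0.7,0.3,52],1],[[0,0,0],[-0.7,0.3,59],1]]'
python3 -m jog '[[[0,0,0],[0,0,1.5],1],[[0,0,0],[0,0,3],1],[[0,0,0],[0,0,4],1],[[0,0,0],[0,0,5],1],[[0,0,0],[0,0,5],1]]'
python3 -m jog '[[[0,0,0],[0,0,0.7],1],[[0,0,0],[0,0,1.4],1],[[0,0,0],[0,0,2],1],[[0,0,0],[0,0,2],1]]'
python3 -m jog '[[[0,0,0],[0,0,0.5],1],[[0,0,0],[0,0,1],1],[[0,0,0],[0,0,1],1]]'
```

```text
time: 42.85
tool_pos: [0.6153, 0.222, 0.1204]
ee_rot: [3.14, 0.004, -0.0]
wrist_force: [-0.5, 0.3, -5.9]
width: 0.0639
time: 43.35
tool_pos: [0.6169, 0.2224, 0.119]
ee_rot: [-3.141, -0.001, -0.0]
wrist_force: [-0.2, 0.1, -4.3]
width: 0.0641
time: 43.75
tool_pos: [0.6166, 0.2222, 0.1164]
ee_rot: [3.141, 0.0, -0.0]
wrist_force: [-0.3, 0.8, -4.6]
width: 0.0645
time: 44.05
tool_pos: [0.6167, 0.2223, 0.1157]
ee_rot: [3.142, -0.0, -0.0]
wrist_force: [-0.8, 0.2, -4.3]
width: 0.0646
```

```bash
python3 -m jog '[[[0,0,0],[0,0,0.5],1],[[0,0,0],[0,0,1],1],[[0,0,0],[0,0,1],1]]'
python3 -m jog '[[[0,0,0],[0,0,0.5],1],[[0,0,0],[0,0,1],1],[[0,0,0],[0,0,1],1]]'
```

```text
time: 44.35
tool_pos: [0.6167, 0.2223, 0.1157]
ee_rot: [-3.141, -0.001, -0.0]
wrist_force: [-1.3, -0.2, 0.9]
width: 0.0646
time: 44.65
tool_pos: [0.6168, 0.2224, 0.1156]
ee_rot: [-3.141, -0.002, -0.0]
wrist_force: [-2.6, -1.6, 5.5]
width: 0.064
```

Contact made. Release and retreat.

```bash
python3 -m jog '[[[0,0,0],[0,0,-0.7],-0.3],[[0,0,0],[0,0,-0.7],-0.45],[[0,0,0],[0,0,-0.7],-0.6],[[0,0,0],[0,0,-0.7],-0.8],[[0,0,0],[0,0,-0.7],-0.8]]'
python3 -m jog '[[[0,0,0],[0,0,-10],-0.8],[[0,0,0],[0,0,-30],-0.8],[[0,0,0],[0,0,-60],-0.8],[[0,0,0],[0,0,-90],-1],[[0,0,0],[0,0,-120],-1]]'
python3 -m jog '[[[0,0,0],[0,35,0],-1],[[0,0,0],[0,70,0],-1],[[0,0,0],[0,105,0],-1],[[0,0,0],[0,120,0],-1],[[0,0,0],[0,120,0],-1]]'
python3 - <<'E'
from h import *
st()
for n in("side","scene"):
    im,d,p=snap(n); w=cloud(d,p); B=(0,0,560,420); save(im,"F_"+n)
    P=w.reshape(-1,3);P=P[np.hypot(P[:,0]-.617,P[:,1]-.222)<.1]
    for zr in((.099,.107),(.173,.183)):
        Q=P[(P[:,2]>zr[0])&(P[:,2]<zr[1])]
        if zr[0]>.15: Q=Q[np.hypot(Q[:,0]-.617,Q[:,1]-.222)>.014]
        A=np.c_[Q[:,:2]-[.617,.222],np.ones(len(Q))]
        print(n,len(Q),cv2.minEnclosingCircle((Q[:,:2]*1000).astype(np.float32)),np.round(np.linalg.lstsq(A,Q[:,2],rcond=None)[0],4))
    fit(w,B,(.06,.085),.036,n+' cup',(.4665,-.0145,.045))
im=cv2.imread("pics/F_scene.png"); im2=cv2.imread("pics/F_side.png")
cv2.imwrite("pics/F.png",np.hstack([cv2.resize(im[170:350,280:500],(400,327)),cv2.resize(im2[60:250,170:340],(366,409))[:327]]))
E
```

```text
time: 45.15
tool_pos: [0.6168, 0.2223, 0.1138]
ee_rot: [3.142, 0.0, -0.0]
wrist_force: [0.1, -0.4, -0.1]
width: 0.0839
time: 45.65
tool_pos: [0.6167, 0.2224, 0.2363]
ee_rot: [-3.141, -0.001, -0.0]
wrist_force: [0.6, -0.3, -0.9]
width: 0.0934
time: 46.15
tool_pos: [0.6169, 0.1008, 0.235]
ee_rot: [-3.141, -0.001, -0.003]
wrist_force: [0.2, -0.3, 0.3]
width: 0.0942
{'time': 46.15, 'joint_positions': [0.0712, 0.2553, 1.0501, 0.0001, 1.8352, 0.0746], 'tool_pos': [0.6169, 0.1008, 0.235], 'ee_rot': [-3.1414, -0.0011, -0.0034], 'wrist_force': [0.2326, -0.342, 0.3353], 'width': 0.0942}
side 1000 ((614.950927734375, 220.3037872314453), 82.7735366821289) [0.0006 0.0064 0.1037]
side 236 ((616.4087524414062, 220.8528289794922), 32.8421630859375) [0.0054 0.0213 0.1781]
side cup 465 [ 0.4654 -0.0176] rms 0.0034 free [ 0.4654 -0.0174] 0.033
scene 2005 ((618.1683959960938, 224.008544921875), 83.18972778320312) [1.700e-03 1.000e-04 1.018e-01]
scene 417 ((617.6196899414062, 224.22581481933594), 32.579559326171875) [-0.0048 -0.0006  0.1763]
scene cup 455 [ 0.4678 -0.0128] rms 0.0035 free [ 0.4679 -0.0128] 0.0331
```

View pics/F.png

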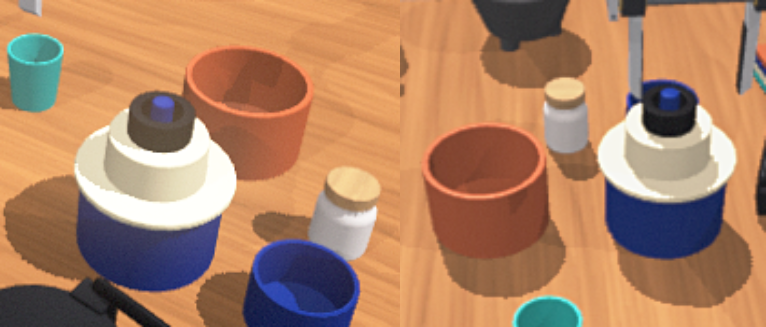

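The lid sits flat on the blue crock and the ring lies round the knob (left half, ring at about (162,120)). The cup and jar are where they were, and the gripper is clear.

```bash
python3 -c "
from bench import close_job
print(close_job())"
```

```text
the job is handed in; nothing more can be done
None
```

The blue crock is back together, in the order you asked: basket, press, lid, then ring. I handed the job in at about 46 s on the robot's clock; the hand-in gives no verdict.

**Last checks:**
- **Basket and press:** the basket stood about 1.5 mm from the crock's axis and the press about 1 mm from the basket's. Both were measured before the lid went on; they can't be seen now.
- **Lid and ring:** the lid lay flat within about 1–2 mm of the crock's centre, and the ring flat round the knob within about 2 mm of the lid's centre.
- **Cup and jar:** the cup measured unmoved to within 1 mm. The jar I checked only by eye in the last picture; it stood upright where it was.
- **Gripper:** open and clear of everything.

**What went wrong or disagreed:**
- **Missed grasps:** the first basket grasp and the first knob grasp closed on nothing. The fingertips are really about 35 mm higher than the reported tool position. I corrected for this by going lower, and neither miss disturbed anything.
- **Short grips:** the basket and press were picked up before I had found that offset, so they were held only near their tops. Both were carried and set down without slipping.
- **Cameras:** the scene and side cameras differed by a steady 2–4 mm. I placed each part by the difference between two positions seen in the same camera.

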